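Fetch the standards rack from behind the sample totes

ROBOT

A 6-joint arm with a two-finger parallel gripper is mounted at the origin on the work surface. World frame = base frame: x ahead of the robot, y to its left, z up, the work surface at z = 0. Lengths are in m, angles in degrees, forces in N, time in s.
With the tool pointing down it reaches from about 0.375 to 0.9 m from the base axis. Payload 3.1 kg.
Tool frame: the origin (TCP) lies on the centre line of the jaws, within the pads' length; the fingertips stand finger_overhang ahead of it and the grasp point (between the pads) lies 5 mm behind it (finger_overhang is the distance from the TCP to the fingertips, in m); z points along the fingers, y is the line along which they close (so a half turn about z gives the same grasp; the last joint's range is limited). The gripper opens to 87 mm and grips with 3 to 60 N. Pads are 19 mm wide; open, the fingers measure 117 mm over their backs; the gripper's body (75 mm by 190 mm) begins 51 mm behind the grasp point.
Start: joints at [59.502, 30.224, 82.088, -0, 67.689, -10.227], TCP at [0.216, 0.586, 0.203] pointing down, gripper open.
Joint ranges: [-176.69, 176.69], [-43.24, 126.21], [12.49, 139.97], [-82, 262], [0, 151.66], [-163.58, 163.58]. Speed limits (degrees/s): [159.86, 159.86, 180, 180, 180, 180].

INTERFACE

Orientations are given as a 3x3 rotation matrix whose columns are the frame's x, y, z axes.
In Python, from rig import read_state, capture, calibration, hand_in, finger_overhang gives the robot as it stands.
- The arm moves only by the tool send_rows, never from a script. Its argument "plan" is a list of rows, each a list of 5 numbers: the closure in counts, from 0 (fully open) to 255 (shut), then the shift along the tool's x, y, z in m, then the turn about the tool's z in rad. A call has 1 to 20 rows; each row shifts and turns the commanded pose from where the row before left it, along the tool's axes as they then stand; what a row does not reach is not made up. A row lasts 1/12 s, in which the tool goes at most 41.7 mm and 7.16 degrees, less where a joint would pass 70% of its speed; a pose out of reach is approached as far as the arm can. A call is refused whole if a number of a shift passes 0.0417 or a number of a turn 0.125, either way. A call with a gripper value outside its range is refused whole. The fingers move at their own pace and stop on an object; the grip force is fixed at half the most. Time passes only in rows, so rows that do not move let the fingers close. It gives the time, the measured TCP pose, the force, the opening and the grip force at its end, in the units of the state.
- read_state(): the state, without advancing time (a new reading comes with each control period).
- capture(name): name is "side" or "top" or "wrist"; returns (picture, depth): 384x512x3 uint8, blue, green, red; 384x512 float32, m along the optical axis (not along the pixel's ray), 0 where there is no reading.
- calibration(name): a dict with "fx", "fy", "cx", "cy" (pixels), "xyz" and "rotation" of the camera in the world. Camera axes: x right, y down, z forward; pixel columns grow to the right and rows downward; lengths in m; the calibration is good to about 2 mm. A picture is of the moment at which its call begins: read the wrist's pose just before it. calibration takes no time and is no camera call; for the wrist camera it gives the pose at the moment of the call.
- hand_in(): hands the job in; it is judged then, once.
The state is a dict: "time_s": time; "joint_positions": joint angles; "qvel": joint speeds; "tau": joint torques, N m; "position": TCP position; "tcp_rot": TCP orientation; "force": force on the tool from outside, world axes, zero at the start; "moment": the same for the moment, N m; "opening": opening from 0.0 (shut) to 1.0 (fully open); "grasp_force": force on a finger pad.
Only numpy, scipy, OpenCV 4.12 (cv2) and the standard library are available. Lean on these libraries where they do the work, as an engineer would, in place of code of your own. Each camera call takes 0.05 s, during which the arm holds its last target. There are 200 camera calls.

TASK

The rack of calibration standards is shut in behind the two sample totes in the steel tray. Stack the totes in the middle of the rubber mat, the one with the tall bottles on top and turned half round so that it sits level on the other's rim lugs instead of sinking in onto its jars, and while they stand there set the rack down in the empty bay of the autosampler. Then put each tote back in the tray where it stood, square to the tray, keeping the totes and the rack upright throughout and leaving the beaker, the wash bottle and the box of wipes alone.

Things in the scene. Friction and masses are not known exactly. Their poses are not given: they have to be found in the camera images.
- tote_jars: grey stack-nest tote with 4 squat dark-lidded jars (tops 43 mm), 0.45 kg. Over the rim 188 (x) x 138 (y), 85 high, base 156 x 106. Origin: centre of underside, z up, -x = end with card, facing the robot. Hold it by the grip bar across its middle: along y, 12 thick in x, 54 to 76 mm above the origin. Finger room beside it: |y| < 22, |x| < 60 mm; the fold under the bar widens to 40 at the floor.
- tote_bottles: same tote, axes and grip bar, but with 4 tall white bottles at the corners (|x| 43, |y| 35 mm; tops 97, 12 above its rim: nothing stacks on it), 0.5 kg. Both totes: 2 rim lugs inside each end at y = 40 and -14 mm, tops 77 above the origin, and channels there. Facing alike, the upper tote sinks in; turned half round it rests on the lugs, 77 mm above the lower one, 8 mm play all round in the mouth.
- standards_rack: white rack with a row of 4 capped tubes, 40 (x) x 130 mm (y), flat sides 46 high, caps to 63; origin at the centre of its underside, z up; 0.3 kg. It stands at the back of the steel tray, about 10 mm behind the totes' rims, so fingers reach its front side only when both totes are gone.
- steel_tray: fixed stainless tray, 300 (x) x 330 mm (y), rim 12 high, inner floor 3 mm above its origin (centre of underside); -x is the side towards the robot. The totes stand side by side in front (about x = -45, y = +-79 mm in its frame, either way round), the rack behind them (about x = 78 mm).
- rubber_mat: fixed black rubber mat, 210 (x) x 160 mm (y), 3 mm thick, origin at the centre of its underside, beside the tray on one side or the other: room for one tote.
- autosampler: fixed autosampler, low white case with a grey deck. Origin on the bench under the centre of its empty bay. Bay floor (the deck) 40 mm above the origin, framed by black lips 6 mm high; inside 58 (x) x 150 mm (y), for the rack with its long side along y. At its far end a fitted tube rack (from x = 78 mm, up to 70 high) and a gantry (from x = 113 mm, 190 high).
- beaker: glass beaker, 70 mm diameter, 95 mm high, origin at the centre of its underside; to be left alone.
- wash_bottle: white wash bottle with red cap and spout, 64 mm diameter, 195 mm high, origin at the centre of its underside; to be left alone.
- wipes_box: cardboard box of wipes, 85 (x) x 120 (y) x 70 mm high, origin at the centre of its underside; to be left alone.

How it is judged:
By the outcome, as a careful person would: the job done as asked, in the order asked, and still so for the second after the job is handed in, with the robot touching nothing.
It also fails if it takes over 138 s, if anything falls off the work surface, if the arm or the gripper's body presses on something with over 40 N, if the wrist force passes 120 N, or if a joint passes its speed limit or range.

## Working session

There is one attempt and no reset: what is moved stays moved. The work goes in short steps, Python scripts to look and compute and a tool call to move; the robot and the scene stay as the last step left them, time stands still between calls to the robot, and variables do not carry over. Pictures are saved under pics/ and viewed, at most 14 in all, crops included, and the job is handed in when it is done.

Besides the shell and the picture viewer there is one more tool, called after "Emit:" as name(argument=value, ...), one argument or row to a line, values as JSON. send_rows: Moves the arm, as the interface text tells. Its arguments: {"type":"object","properties":{"plan":{"type":"array","items":{"type":"array","items":{"type":"number"}}}},"required":["plan"]}

```bash
mkdir -p pics; ls
python3 - <<'E'
from rig import *
import cv2,numpy as np
s=read_state();print({k:np.round(v,3).tolist() for k,v in s.items()});print(finger_overhang)
for n in("top","side"):
    c=calibration(n);print(n,{k:np.round(v,4).tolist() for k,v in c.items()})
    p,d=capture(n);cv2.imwrite(f"pics/{n}0.png",p);np.save(f"pics/{n}0.npy",d)
E
```

```text
pics
{'time_s': 0.0, 'joint_positions': [59.503, 30.279, 82.158, 0.0, 67.687, -10.226], 'qvel': [-0.148, 0.007, 0.029, 0.038, 0.024, -0.049], 'tau': [-0.0, -44.004, -17.659, 0.063, 0.058, -0.0], 'position': [0.216, 0.586, 0.202], 'tcp_rot': [[-0.938, 0.346, -0.001], [0.346, 0.938, -0.002], [0.0, -0.002, -1.0]], 'force': [-0.052, -0.087, -0.918], 'moment': [-0.012, -0.039, -0.015], 'grasp_force': 0.0, 'opening': 1.002}
0.014
top {'fx': 363.6533, 'fy': 363.6533, 'cx': 255.1958, 'cy': 189.6997, 'xyz': [0.4849, 0.0083, 1.1339], 'rotation': [[-0.0109, -0.995, 0.0994], [-0.9999, 0.0118, 0.0092], [-0.0103, -0.0993, -0.995]]}
side {'fx': 360.7285, 'fy': 360.7285, 'cx': 254.2484, 'cy': 194.1005, 'xyz': [0.0959, -0.5641, 0.6985], 'rotation': [[0.7242, -0.4472, 0.5249], [-0.6895, -0.4642, 0.5559], [-0.005, -0.7645, -0.6446]]}
```

View pics/top0.png

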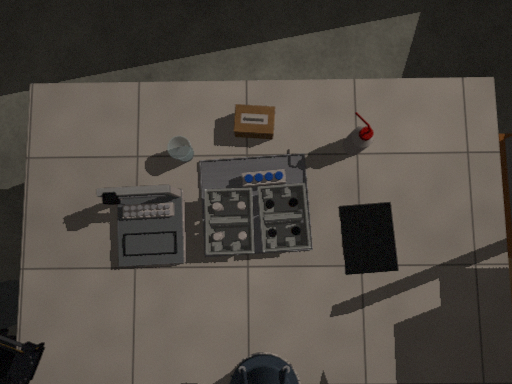

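View pics/side0.png

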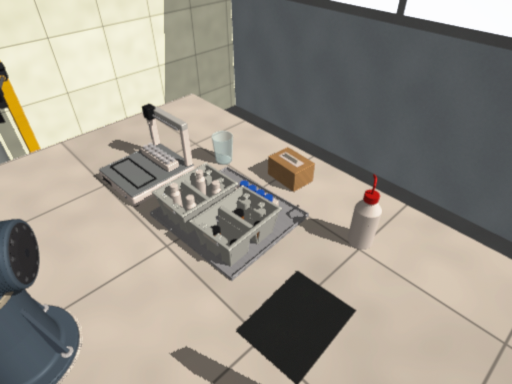

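The top view shows the bottles tote at about (229,222), the jars tote at (284,218) and the rack's blue caps at (264,178). The mat is on the right at (368,238), and the empty bay is on the left at (149,243). The wash bottle is at (365,135), the box at (254,121) and the beaker at (181,150). Next I'll fit poses from the depth data.

```bash
cat > h.py <<'E'
import numpy as np,cv2
from rig import *
def cloud(d,c):
    v,u=np.indices(d.shape)
    P=np.stack([(u-c["cx"])/c["fx"]*d,(v-c["cy"])/c["fy"]*d,d],-1)
    W=P@np.array(c["rotation"]).T+np.array(c["xyz"]);W[d<=0]=np.nan
    return W
def rect(W,m):
    """min-area rectangle of the masked points: centre, sizes, angle (mm, deg)"""
    (c,s,a)=cv2.minAreaRect((W[m][:,:2]*1000).astype(np.float32))
    return np.round(c,1),np.round(s,1),round(a,2),int(m.sum()),np.round(np.nanmedian(W[m][:,2])*1000,1)
def box(W,x0,x1,y0,y1,z0,z1):
    x,y,z=np.moveaxis(W,-1,0)*1000
    return (x>x0)&(x<x1)&(y>y0)&(y<y1)&(z>z0)&(z<z1)
def px(W,u,v): return np.round(W[v,u]*1000,1)
E
python3 - <<'E'
from h import *
d=np.load("pics/top0.npy");p=cv2.imread("pics/top0.png");c=calibration("top");W=cloud(d,c)
for n,u,v in [("bt",229,220),("jt",283,217),("rk",258,178),("mat",368,238),("bay",149,243),("tray",290,160),("bottle",365,133),("bench",420,200)]: print(n,px(W,u,v))
g=p.max(2)
U,V=np.meshgrid(range(512),range(384))
mat=(g<45)&(U>330)&(U<405)&(V>195)&(V<280); n,l,st,ct=cv2.connectedComponentsWithStats(mat.astype(np.uint8)); k=1+np.argmax(st[1:,4]); print("mat",rect(W,l==k))
rim=lambda u0,u1:(U>u0)&(U<u1)&(V>175)&(V<265)&(abs(W[...,2]*1000-88)<6)
print("bt rim",rect(W,rim(196,256)));print("jt rim",rect(W,rim(256,320)))
bl=(p[...,0].astype(int)-p[...,2]>60)&(U>200)&(U<320)&(V>160)&(V<200);print("caps",rect(W,bl))
rk=(U>235)&(U<300)&(V>160)&(V<188)&(W[...,2]>.035)&(W[...,2]<.075)&(g>90);print("rack",rect(W,rk))
bay=(g<40)&(U>118)&(U<182)&(V>225)&(V<262);print("bay lips",rect(W,bay))
print("deck",rect(W,(U>110)&(U<192)&(V>190)&(V<275)&(abs(W[...,2]*1000-42)<6)))
cr=lambda a,k:cv2.resize(a,None,fx=k,fy=k,interpolation=cv2.INTER_CUBIC)
cv2.imwrite("pics/c1.png",cr(p[150:275,110:320],3.7))
E
```

```text
bt [503.1  94.7  80.1]
jt [510.  -61.3  81.8]
rk [626.5   9.5  64.9]
mat [ 444.7 -325.3    6.9]
bay [437.9 337.8  39.3]
tray [689.6 -91.4   8. ]
bottle [ 733.7 -283.3  161.1]
bench [ 559.8 -492.5    2.2]
mat (array([ 444.8, -325.4]), array([210.2, 157.7]), 4.43, 3560, np.float64(4.6))
bt rim (array([501.9,  94.4]), array([187.8, 138.3]), 1.43, 729, np.float64(89.1))
jt rim (array([511.3, -63.3]), array([188.5, 138.2]), 3.98, 724, np.float64(88.9))
caps (array([630.5,  -6.6]), array([ 19.6, 110. ]), 4.78, 162, np.float64(67.8))
rack (array([631.9,  -7.8]), array([ 39.5, 129.1]), 4.7, 395, np.float64(54.1))
bay lips (array([436.8, 336.5]), array([ 67.6, 165.4]), 2.54, 286, np.float64(46.0))
deck (array([481.3, 333.9]), array([214.5, 198.9]), 2.48, 3624, np.float64(41.9))
```

View pics/c1.png

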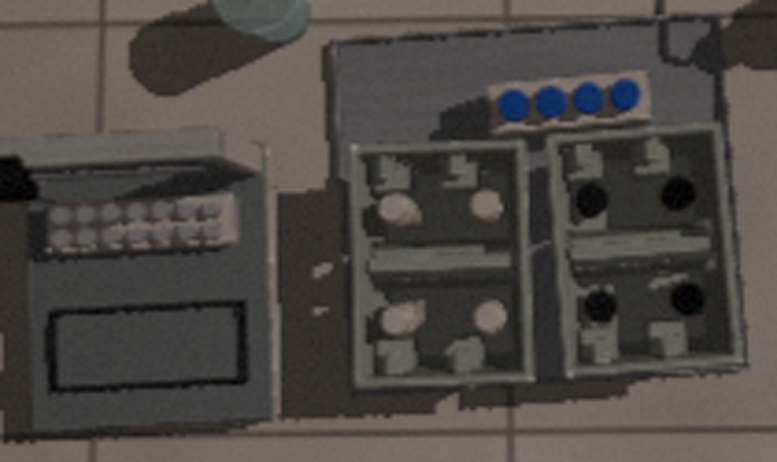

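Both totes face the same way, with lugs at +40 and -14 and the card end towards the robot. All fitted sizes match the given ones within about 1 mm. I still need the tray yaw and the first move's numbers.

```bash
cat >> h.py <<'E'
def go(x,y,z,psi,ret=False):
    """target TCP (mm), psi = world angle of tool y: prints turn about tool z, then tool shift after that turn"""
    s=read_state();R=np.array(s["tcp_rot"]);p=np.array(s["position"])*1000
    cur=np.degrees(np.arctan2(R[1,1],R[0,1]));t=-((psi-cur+180)%360-180)
    a=np.radians(psi);D=np.array([x,y,z])-p
    print("t",round(s["time_s"],2),"at",np.round(p,1),"psi",round(cur,2),"open",round(s["opening"],3),"F",np.round(s["force"],1),"grip",round(s["grasp_force"],1))
    print("  turn rad",round(np.radians(t),4),"tool x,y,z mm",np.round([-D[0]*np.sin(a)+D[1]*np.cos(a),D[0]*np.cos(a)+D[1]*np.sin(a),-D[2]],1))
E
python3 - <<'E'
from h import *
d=np.load("pics/top0.npy");p=cv2.imread("pics/top0.png");W=cloud(d,calibration("top"))
m=box(W,350,760,-200,200,10,20)
m2=box(W,560,760,-180,160,4.2,20)
print(rect(W,m),rect(W,m2))
# far edge: for each y bin the max x
for zlo in(4.5,9):
  q=W[box(W,600,760,-180,180,zlo,20)]*1000; ys=np.arange(-130,130,10);X=np.array([q[abs(q[:,1]-y)<5][:,0].max() if (abs(q[:,1]-y)<5).any() else np.nan for y in ys]);k=~np.isnan(X)
  if k.sum()>3: f=np.polyfit(ys[k],X[k],1);print("far",f,np.degrees(np.arctan(-f[0])),np.round(X,0))
q=W[box(W,640,700,-230,230,4.5,20)]*1000
print("tray y ext at far",q[:,1].min(),q[:,1].max())
go(511.3,-63.3,200,4)
s=read_state();c=calibration("wrist");print(np.round(np.array(c["rotation"]).T@np.array(s["tcp_rot"]),3),np.round(np.array(s["tcp_rot"]).T@(np.array(c["xyz"])-s["position"]),3))
E
```

```text
(array([579.8,  20.7]), array([354. , 330.7]), 3.36, 913, np.float64(12.9)) (array([659.9,  -9.9]), array([199.4, 339.7]), 0.13, 2207, np.float64(6.2))
far [3.20052391e-02 7.52966581e+02] -1.8331393767324653 [741. 757. 751. 735. 757. 742. 754. 758. 751. 752. 758. 760. 752. 755.
 752. 756. 756. 759. 737. 759. 753. 756. 753. 756. 757. 757.]
far [-7.47628876e-02  7.06983301e+02] 4.275643540643163 [711. 710. 710. 708. 708. 708. 708. 705. 705. 706. 758. 760. 703. 703.
 703. 703. 700. 700. 700. 700. 697. 697. 698. 698. 698. 695.]
tray y ext at far -229.22954524185496 229.1833029438478
t 0.1 at [216.2 585.7 202.3] psi 69.73 open 0.998 F [-0.2  0.8 -0.4] grip 0.0
  turn rad 1.1472 tool x,y,z mm [-668.   249.1    2.3]
[[ 0.     1.     0.001]
 [-0.955  0.    -0.296]
 [-0.296 -0.001  0.955]] [ 0.08  -0.    -0.181]
```

Emit:
send_rows(
  plan=[
    [60, 0, 0, 0, 0.115],
    [110, 0, 0, 0, 0.115],
    [110, 0, 0, 0, 0.115],
    [110, 0, 0, 0, 0.115],
    [110, 0, 0, 0, 0.115],
    [110, 0, 0, 0, 0.115],
    [110, 0, 0, 0, 0.115],
    [110, 0, 0, 0, 0.115],
    [110, 0, 0, 0, 0.115],
    [110, 0, 0, 0, 0.112],
    [110, -0.02, 0.008, 0, 0],
    [110, -0.035, 0.013, 0, 0],
    [110, -0.035, 0.013, 0, 0],
    [110, -0.035, 0.013, 0, 0],
    [110, -0.035, 0.013, 0, 0],
    [110, -0.035, 0.013, 0, 0],
    [110, -0.035, 0.013, 0, 0],
    [110, -0.035, 0.013, 0, 0],
    [110, -0.035, 0.013, 0, 0],
    [110, -0.035, 0.013, 0, 0],
  ],
)

```text
time_s: 1.77
position: [0.3647, 0.2591, 0.203]
tcp_rot: [[-0.07, 0.998, -0.0], [0.998, 0.07, -0.0], [-0.0, -0.0, -1.0]]
force: [0.8, 0.2, 0.6]
opening: 0.57
grasp_force: 0.0
```

Emit:
send_rows(
  plan=[
    [110, -0.035, 0.013, 0, 0],
    [110, -0.035, 0.013, 0, 0],
    [110, -0.035, 0.013, 0, 0],
    [110, -0.035, 0.013, 0, 0],
    [110, -0.035, 0.013, 0, 0],
    [110, -0.035, 0.013, 0, 0],
    [110, -0.035, 0.013, 0, 0],
    [110, -0.035, 0.013, 0, 0],
    [110, -0.03, 0.011, 0, 0],
    [110, -0.015, 0.006, 0, 0],
    [110, -0.007, 0.003, 0, 0],
    [110, 0, 0, 0, 0],
    [110, 0, 0, 0, 0],
    [110, 0, 0, 0, 0],
  ],
)

```text
time_s: 2.93
position: [0.5102, -0.0598, 0.2029]
tcp_rot: [[-0.072, 0.997, -0.002], [0.997, 0.072, 0.001], [0.001, -0.002, -1.0]]
force: [-0.1, 0.7, -0.6]
opening: 0.574
grasp_force: 0.0
```

Run:
```python
from h import *
go(511.3,-63.3,200,4)
c=calibration("wrist");p,d=capture("wrist");W=cloud(d,c);cv2.imwrite("pics/w1.png",p);np.save("pics/w1.npy",d)
m=box(W,380,640,-150,10,82,94);print("jt rim",rect(W,m))
print(rect(W,box(W,480,540,-110,-20,74,82.5)))
```

```text
t 2.93 at [510.2 -59.8 202.9] psi 4.1 open 0.574 F [-0.1  0.7 -0.6] grip 0.0
  turn rad 0.0018 tool x,y,z mm [-3.6  0.8  2.9]
jt rim (array([511.3, -63.2]), array([188. , 137.8]), 4.07, 5134, np.float64(87.2))
(array([511.2, -65. ]), array([11.4, 90.5]), 4.33, 1045, np.float64(78.4))
```

View pics/w1.png

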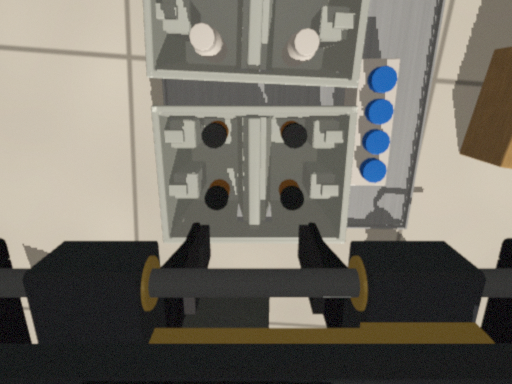

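The wrist view agrees with the top view: jars tote at (511.3, -63.2), yaw 4.1°, grip bar between the jars and clear on both sides. Descending now.

Emit:
send_rows(
  plan=[
    [110, -0.0035, 0.001, 0.01, 0],
    [110, 0, 0, 0.02, 0],
    [110, 0, 0, 0.02, 0],
    [110, 0, 0, 0.02, 0],
    [110, 0, 0, 0.02, 0],
    [110, 0, 0, 0.015, 0],
    [110, 0, 0, 0.012, 0],
    [110, 0, 0, 0.008, 0],
    [110, 0, 0, 0.006, 0],
    [110, 0, 0, 0, 0],
    [110, 0, 0, 0, 0],
  ],
)

```text
time_s: 3.9
position: [0.5128, -0.0649, 0.0722]
tcp_rot: [[-0.07, 0.998, 0.0], [0.998, 0.07, 0.0], [0.0, 0.0, -1.0]]
force: [0.3, 0.1, 0.4]
opening: 0.569
grasp_force: 0.0
```

Run:
```python
from h import *
go(511.3,-63.3,71,4)
```

```text
t 3.9 at [512.8 -64.9  72.2] psi 4.03 open 0.569 F [0.3 0.1 0.4] grip 0.0
  turn rad 0.0006 tool x,y,z mm [ 1.7 -1.4  1.2]
```

Emit:
send_rows(
  plan=[
    [110, 0.0015, -0.001, 0.001, 0],
    [255, 0, 0, 0, 0],
    [255, 0, 0, 0, 0],
    [255, 0, 0, 0, 0],
    [255, 0, 0, 0, 0],
    [255, 0, 0, 0, 0],
    [255, 0, 0, 0, 0],
    [255, 0, 0, 0, 0],
    [255, 0, 0, 0, 0],
    [255, 0, 0, 0, 0],
    [255, 0, 0, 0, 0],
    [255, 0, 0, -0.005, 0],
    [255, 0, 0, -0.005, 0],
  ],
)

```text
time_s: 4.98
position: [0.5114, -0.0636, 0.0813]
tcp_rot: [[-0.07, 0.998, -0.001], [0.998, 0.07, 0.0], [0.0, -0.001, -1.0]]
force: [-0.1, -0.2, -0.2]
opening: 0.009
grasp_force: 0.0
```

Run:
```python
from h import *
go(444.8,-325.4,220,4.4)
```

```text
t 4.98 at [511.4 -63.6  81.3] psi 4.01 open 0.009 F [-0.1 -0.2 -0.2] grip 0.0
  turn rad -0.0068 tool x,y,z mm [-255.9  -86.5 -138.7]
```

Run:
```python
from h import *
p,d=capture("wrist");p2,d2=capture("side");
cv2.imwrite("pics/a1.png",np.hstack([p[:, :],cv2.resize(p2[120:312,120:376],(512,384),interpolation=cv2.INTER_CUBIC)])[:, ::1]);
im=cv2.imread("pics/a1.png");cv2.imwrite("pics/a1.png",cv2.resize(im,(800,300)))
p,d=capture("top");W=cloud(d,calibration("top"));print(rect(W,box(W,380,640,-150,15,82,94)))
print({k:np.round(v,3).tolist() for k,v in read_state().items()})
```

```text
(array([513.8, -60.3]), array([183.5, 136.8]), 1.93, 195, np.float64(89.2))
{'time_s': 5.133, 'joint_positions': [-19.522, 32.617, 103.919, -0.001, 43.376, -23.533], 'qvel': [-0.045, 0.436, 0.236, -0.044, -0.222, 0.116], 'tau': [0.016, -38.618, -10.357, 0.039, 0.077, 0.0], 'position': [0.512, -0.064, 0.082], 'tcp_rot': [[-0.07, 0.998, 0.001], [0.998, 0.07, -0.001], [-0.001, 0.001, -1.0]], 'force': [0.082, 0.554, 0.446], 'moment': [-0.104, 0.065, 0.019], 'grasp_force': 0.0, 'opening': 0.005}
```

View pics/a1.png

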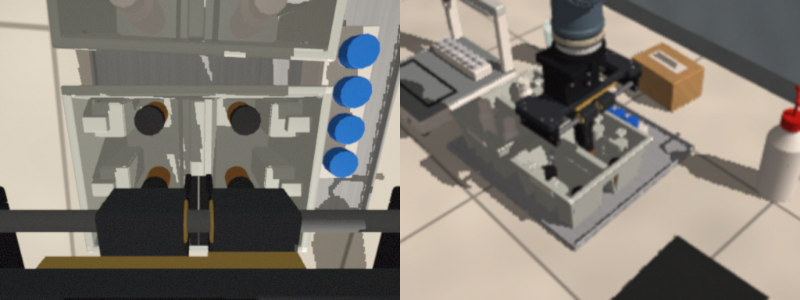

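Run:
```python
from h import *
c=calibration("wrist");p,d=capture("wrist");W=cloud(d,c)
print("z mm, rows 110..330, cols 225..280")
for v in range(110,335,12): print(v,np.round(W[v,225:286:6,2]*1000).tolist(), np.round(W[v,255,:2]*1000).tolist())
cv2.imwrite("pics/a2.png",cv2.resize(p[150:350,130:380],None,fx=3,fy=3,interpolation=cv2.INTER_CUBIC))
```

```text
z mm, rows 110..330, cols 225..280
110 [87.0, 87.0, 86.0, 89.0, 87.0, 86.0, 87.0, 87.0, 86.0, 86.0, 88.0] [509.0, 6.0]
122 [88.0, 87.0, 87.0, 88.0, 87.0, 89.0, 88.0, 88.0, 89.0, 86.0, 88.0] [510.0, -1.0]
134 [6.0, 50.0, 58.0, 78.0, 78.0, 79.0, 57.0, 57.0, 31.0, 6.0, 6.0] [510.0, -8.0]
146 [6.0, 49.0, 58.0, 78.0, 79.0, 78.0, 58.0, 58.0, 30.0, 6.0, 6.0] [511.0, -15.0]
158 [6.0, 46.0, 57.0, 78.0, 79.0, 79.0, 59.0, 57.0, 27.0, 5.0, 5.0] [511.0, -22.0]
170 [4.0, 44.0, 57.0, 79.0, 78.0, 79.0, 57.0, 58.0, 26.0, 6.0, 7.0] [512.0, -30.0]
182 [5.0, 40.0, 57.0, 78.0, 78.0, 79.0, 57.0, 58.0, 25.0, 4.0, 6.0] [512.0, -37.0]
194 [7.0, 39.0, 59.0, 79.0, 78.0, 79.0, 58.0, 57.0, 21.0, 6.0, 5.0] [513.0, -44.0]
206 [5.0, 36.0, 57.0, 78.0, 79.0, 78.0, 58.0, 57.0, 20.0, 6.0, 6.0] [513.0, -53.0]
218 [6.0, 35.0, 58.0, 79.0, 79.0, 79.0, 57.0, 58.0, 18.0, 5.0, 7.0] [514.0, -60.0]
230 [6.0, 31.0, 109.0, 110.0, 108.0, 107.0, 107.0, 109.0, 15.0, 5.0, 5.0] [513.0, -55.0]
242 [176.0, 176.0, 176.0, 123.0, 121.0, 120.0, 121.0, 124.0, 177.0, 177.0, 176.0] [513.0, -56.0]
254 [183.0, 184.0, 175.0, 133.0, 133.0, 126.0, 132.0, 135.0, 183.0, 183.0, 184.0] [514.0, -59.0]
266 [190.0, 190.0, 186.0, 143.0, 143.0, 143.0, 144.0, 178.0, 190.0, 190.0, 189.0] [513.0, -55.0]
278 [194.0, 193.0, 189.0, 186.0, 186.0, 186.0, 188.0, 187.0, 192.0, 195.0, 194.0] [511.0, -33.0]
290 [194.0, 195.0, 191.0, 188.0, 189.0, 188.0, 188.0, 188.0, 193.0, 194.0, 194.0] [512.0, -36.0]
302 [195.0, 194.0, 191.0, 150.0, 150.0, 150.0, 150.0, 163.0, 193.0, 194.0, 193.0] [514.0, -68.0]
314 [194.0, 193.0, 182.0, 149.0, 149.0, 149.0, 149.0, 164.0, 194.0, 194.0, 195.0] [515.0, -75.0]
326 [194.0, 194.0, 182.0, -0.0, 1.0, -0.0, 0.0, 195.0, 196.0, 195.0, 196.0] [525.0, -210.0]
```

View pics/a2.png

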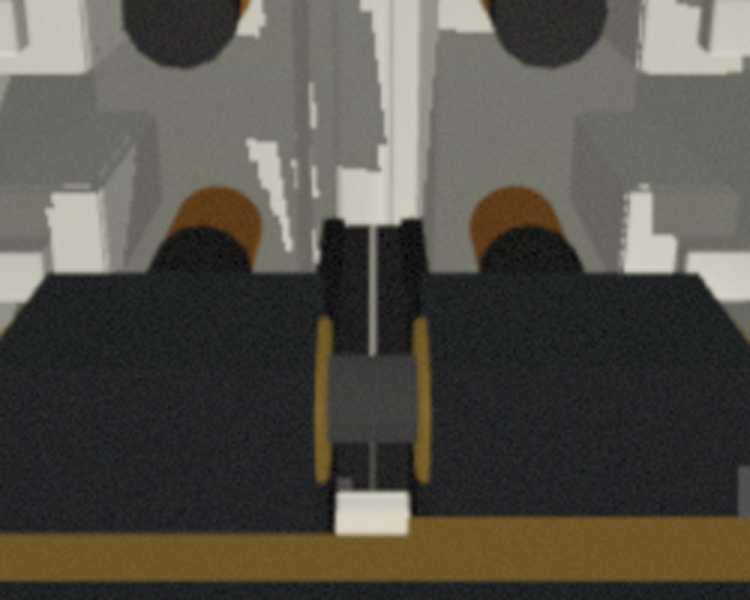

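Fingers closed on air. Both the depth and the picture put the fingertips (crop row 220) about 20 mm above the reported TCP, not 14 mm below it. I'll measure the real tip height from the wrist depth.

Run:
```python
from h import *
import rig
print(repr(rig.finger_overhang))
c=calibration("wrist");d=np.median([capture("wrist")[1] for _ in range(4)],0);W=cloud(d,c)
s=read_state();T=(W-np.array(s["position"]))@np.array(s["tcp_rot"])*1000   # in the tool frame
for v in range(219,240,2): print(v,[tuple(np.round(T[v,u]).astype(int)) for u in(240,246,252,258,264,270)])
print("xyz cam",c["xyz"])
b=T[236:262,100:230].reshape(-1,3);print("body lowest tool z",np.nanmax(b[:,2][b[:,2]<-60]))
```

```text
0.014
219 [(np.int64(-6), np.int64(-8), np.int64(24)), (np.int64(3), np.int64(-3), np.int64(2)), (np.int64(3), np.int64(0), np.int64(2)), (np.int64(3), np.int64(4), np.int64(3)), (np.int64(-6), np.int64(9), np.int64(23)), (np.int64(-10), np.int64(13), np.int64(33))]
221 [(np.int64(-8), np.int64(-8), np.int64(23)), (np.int64(1), np.int64(-3), np.int64(3)), (np.int64(1), np.int64(0), np.int64(2)), (np.int64(1), np.int64(4), np.int64(3)), (np.int64(-8), np.int64(9), np.int64(24)), (np.int64(-12), np.int64(13), np.int64(34))]
223 [(np.int64(9), np.int64(-6), np.int64(-19)), (np.int64(0), np.int64(-3), np.int64(2)), (np.int64(0), np.int64(0), np.int64(2)), (np.int64(0), np.int64(4), np.int64(3)), (np.int64(10), np.int64(7), np.int64(-20)), (np.int64(-14), np.int64(13), np.int64(33))]
225 [(np.int64(10), np.int64(-6), np.int64(-23)), (np.int64(8), np.int64(-3), np.int64(-19)), (np.int64(8), np.int64(1), np.int64(-19)), (np.int64(8), np.int64(4), np.int64(-19)), (np.int64(10), np.int64(7), np.int64(-22)), (np.int64(10), np.int64(10), np.int64(-23))]
227 [(np.int64(10), np.int64(-6), np.int6
[... 1219 characters left out ...]
t64(10), np.int64(7), np.int64(-34)), (np.int64(10), np.int64(10), np.int64(-35))]
237 [(np.int64(10), np.int64(-5), np.int64(-37)), (np.int64(8), np.int64(-2), np.int64(-34)), (np.int64(8), np.int64(1), np.int64(-34)), (np.int64(8), np.int64(4), np.int64(-34)), (np.int64(10), np.int64(7), np.int64(-38)), (np.int64(10), np.int64(10), np.int64(-37))]
239 [(np.int64(10), np.int64(-5), np.int64(-40)), (np.int64(8), np.int64(-2), np.int64(-36)), (np.int64(8), np.int64(1), np.int64(-36)), (np.int64(8), np.int64(4), np.int64(-37)), (np.int64(10), np.int64(7), np.int64(-40)), (np.int64(10), np.int64(9), np.int64(-40))]
xyz cam [0.50727979 0.01692091 0.26226347]
body lowest tool z -93.47962755539223
```

The real fingertips lie about 19 mm behind the reported TCP, so tip z = TCP z + 19, and the fingers never reached the bar. The tip should be at 62 mm, which means TCP z = 43.

Emit:
send_rows(
  plan=[
    [110, 0, 0, 0, 0],
    [110, 0, 0, 0, 0],
    [110, 0, 0, 0, 0],
    [110, 0, 0, 0, 0],
    [110, 0, 0, 0, 0],
    [110, 0, 0, 0, 0],
    [110, 0, 0, 0, 0],
    [110, 0, 0, 0.005, 0],
    [110, 0, 0, 0.01, 0],
    [110, 0, 0, 0.01, 0],
    [110, 0, 0, 0.007, 0],
    [110, 0, 0, 0.004, 0],
    [110, 0, 0, 0.003, 0],
    [110, 0, 0, 0, 0],
  ],
)

```text
time_s: 6.55
position: [0.5111, -0.0635, 0.0412]
tcp_rot: [[-0.07, 0.998, -0.002], [0.998, 0.07, 0.001], [0.001, -0.002, -1.0]]
force: [-0.0, -0.5, 0.4]
opening: 0.567
grasp_force: 0.0
```

Emit:
send_rows(
  plan=[
    [140, 0, 0, 0, 0],
    [255, 0, 0, 0, 0],
    [255, 0, 0, 0, 0],
    [255, 0, 0, 0, 0],
    [255, 0, 0, 0, 0],
    [255, 0, 0, 0, 0],
    [255, 0, 0, 0, 0],
    [255, 0, 0, 0, 0],
    [255, 0, 0, 0, 0],
    [255, 0, 0, 0, 0],
    [255, 0, 0, 0, 0],
    [255, 0, 0, 0, 0],
  ],
)

```text
time_s: 7.55
position: [0.511, -0.0636, 0.0423]
tcp_rot: [[-0.07, 0.998, -0.001], [0.998, 0.07, 0.0], [0.0, -0.001, -1.0]]
force: [-3.5, -0.9, 5.7]
opening: 0.134
grasp_force: 30.0
```

Emit:
send_rows(
  plan=[
    [255, 0, 0, -0.003, 0],
    [255, 0, 0, -0.006, 0],
    [255, 0, 0, -0.01, 0],
    [255, 0, 0, -0.015, 0],
    [255, 0, 0, -0.018, 0],
    [255, 0, 0, -0.018, 0],
    [255, 0, 0, -0.012, 0],
    [255, 0, 0, -0.006, 0],
    [255, 0, 0, -0.002, 0],
    [255, 0, 0, 0, 0.007],
    [255, 0, 0, 0, 0],
    [255, 0, 0, 0, 0],
  ],
)

```text
time_s: 8.55
position: [0.5109, -0.0634, 0.1312]
tcp_rot: [[-0.063, 0.998, -0.002], [0.998, 0.063, 0.001], [0.001, -0.002, -1.0]]
force: [0.6, -0.6, -5.9]
opening: 0.135
grasp_force: 30.0
```

Run:
```python
from h import *
go(444.8,-325.4,132,4.4)
```

```text
t 8.55 at [510.9 -63.4 131.2] psi 3.6 open 0.135 F [ 0.6 -0.6 -5.9] grip 30.0
  turn rad -0.0139 tool x,y,z mm [-256.2  -86.    -0.8]
```

Emit:
send_rows(
  plan=[
    [255, 0, 0, 0, -0.014],
    [255, -0.005, -0.002, 0, 0],
    [255, -0.01, -0.003, 0, 0],
    [255, -0.015, -0.005, 0, 0],
    [255, -0.02, -0.007, 0, 0],
    [255, -0.025, -0.008, 0, 0],
    [255, -0.026, -0.009, 0, 0],
    [255, -0.026, -0.009, 0, 0],
    [255, -0.026, -0.009, 0, 0],
    [255, -0.026, -0.009, 0, 0],
    [255, -0.025, -0.008, 0, 0],
    [255, -0.02, -0.007, 0, 0],
    [255, -0.015, -0.005, 0, 0],
    [255, -0.01, -0.003, 0, 0],
    [255, -0.005, -0.002, 0, 0],
    [255, -0.002, 0, 0, 0],
    [255, 0, 0, 0, 0],
    [255, 0, 0, 0, 0],
    [255, 0, 0, 0, 0],
  ],
)

```text
time_s: 10.13
position: [0.4457, -0.3242, 0.1321]
tcp_rot: [[-0.078, 0.997, -0.0], [0.997, 0.078, 0.001], [0.001, -0.0, -1.0]]
force: [0.4, 0.3, -5.4]
opening: 0.135
grasp_force: 30.0
```

Run:
```python
from h import *
go(444.8,-325.4,43,4.4)
```

```text
t 10.13 at [ 445.7 -324.2  132.1] psi 4.48 open 0.135 F [ 0.4  0.3 -5.4] grip 30.0
  turn rad 0.0014 tool x,y,z mm [-1.1 -1.  89.1]
```

Emit:
send_rows(
  plan=[
    [255, -0.001, -0.001, 0.005, 0],
    [255, 0, 0, 0.01, 0],
    [255, 0, 0, 0.015, 0],
    [255, 0, 0, 0.015, 0],
    [255, 0, 0, 0.012, 0],
    [255, 0, 0, 0.01, 0],
    [255, 0, 0, 0.008, 0],
    [255, 0, 0, 0.005, 0],
    [255, 0, 0, 0.004, 0],
    [255, 0, 0, 0.002, 0],
    [255, 0, 0, 0.002, 0],
    [255, 0, 0, 0.001, 0],
    [255, 0, 0, 0, 0],
    [255, 0, 0, 0, 0],
  ],
)

```text
time_s: 11.3
position: [0.4449, -0.3268, 0.0435]
tcp_rot: [[-0.077, 0.997, 0.001], [0.997, 0.077, -0.001], [-0.001, 0.0, -1.0]]
force: [0.3, 0.2, -5.0]
opening: 0.134
grasp_force: 30.0
```

Run:
```python
from h import *
go(444.8,-325.4,42,4.4)
```

```text
t 11.3 at [ 444.9 -326.8   43.5] psi 4.41 open 0.134 F [ 0.3  0.2 -5. ] grip 30.0
  turn rad 0.0002 tool x,y,z mm [ 1.4 -0.   1.5]
```

Still hanging. I'll go down 1.5 mm, then open.

Emit:
send_rows(
  plan=[
    [255, 0.001, 0, 0.001, 0],
    [255, 0, 0, 0.001, 0],
    [255, 0, 0, 0, 0],
    [110, 0, 0, 0, 0],
    [110, 0, 0, 0, 0],
    [110, 0, 0, 0, 0],
    [110, 0, 0, 0, 0],
    [110, 0, 0, 0, 0],
    [110, 0, 0, 0, 0],
    [110, 0, 0, 0, 0],
    [110, 0, 0, -0.005, 0],
    [110, 0, 0, -0.01, 0],
    [110, 0, 0, -0.02, 0],
    [110, 0, 0, -0.03, 0],
    [110, 0, 0, -0.035, 0],
    [110, 0, 0, -0.03, 0],
    [110, 0, 0, -0.02, 0],
    [110, 0, 0, -0.01, 0],
    [110, 0, 0, 0, 0],
    [110, 0, 0, 0, 0],
  ],
)

```text
time_s: 12.97
position: [0.4444, -0.3253, 0.2013]
tcp_rot: [[-0.077, 0.997, 0.0], [0.997, 0.077, -0.0], [-0.0, 0.0, -1.0]]
force: [0.3, 0.1, 0.1]
opening: 0.569
grasp_force: 0.0
```

Run:
```python
from h import *
p,d=capture("wrist");W=cloud(d,calibration("wrist"));print("jt",rect(W,box(W,330,560,-410,-240,80,94)))
d=np.median([capture("top")[1] for _ in range(3)],0);W=cloud(d,calibration("top"))
print("jt top",rect(W,box(W,330,560,-410,-240,80,94)))
m=box(W,385,620,10,180,82,95);print("bt",rect(W,m))
go(501.9,94.4,200,1.45)
```

```text
jt (array([ 444.9, -324.3]), array([188.3, 137.1]), 4.42, 5455, np.float64(86.2))
jt top (array([ 445.6, -321.8]), array([187.9, 133.4]), 4.35, 667, np.float64(88.1))
bt (array([501.9,  94.2]), array([188.1, 138. ]), 1.42, 726, np.float64(89.4))
t 13.17 at [ 443.8 -324.7  199.4] psi 4.41 open 0.567 F [ 0.5 -0.2  1.3] grip 0.0
  turn rad 0.0516 tool x,y,z mm [417.5  68.7  -0.6]
```

Emit:
send_rows(
  plan=[
    [110, 0, 0, 0, 0.052],
    [110, 0.015, 0.003, 0, 0],
    [110, 0.03, 0.005, 0, 0],
    [110, 0.035, 0.006, 0, 0],
    [110, 0.035, 0.006, 0, 0],
    [110, 0.035, 0.006, 0, 0],
    [110, 0.035, 0.006, 0, 0],
    [110, 0.035, 0.006, 0, 0],
    [110, 0.035, 0.006, 0, 0],
    [110, 0.035, 0.006, 0, 0],
    [110, 0.035, 0.006, 0, 0],
    [110, 0.03, 0.005, 0, 0],
    [110, 0.025, 0.004, 0, 0],
    [110, 0.02, 0.003, 0, 0],
    [110, 0.012, 0.001, 0, 0],
    [110, 0.005, 0, 0, 0],
    [110, 0, 0, 0, 0],
    [110, 0, 0, 0, 0],
    [110, 0, 0, 0, 0],
  ],
)

```text
time_s: 14.75
position: [0.503, 0.092, 0.201]
tcp_rot: [[-0.024, 1.0, -0.0], [1.0, 0.024, -0.0], [-0.0, -0.0, -1.0]]
force: [0.0, -1.0, 0.2]
opening: 0.568
grasp_force: 0.0
```

Run:
```python
from h import *
go(501.9,94.4,43,1.45)
W=cloud(capture("wrist")[1],calibration("wrist"));print("bt",rect(W,box(W,380,640,10,180,82,94)))
```

```text
t 14.75 at [503.  92. 201.] psi 1.38 open 0.568 F [ 0.  -1.   0.2] grip 0.0
  turn rad -0.0013 tool x,y,z mm [  2.4  -1.1 158. ]
bt (array([501.9,  94. ]), array([188.2, 138.5]), 1.42, 5556, np.float64(87.4))
```

Emit:
send_rows(
  plan=[
    [110, 0.0015, -0.001, 0.01, 0],
    [110, 0, 0, 0.02, 0],
    [110, 0, 0, 0.025, 0],
    [110, 0, 0, 0.025, 0],
    [110, 0, 0, 0.02, 0],
    [110, 0, 0, 0.018, 0],
    [110, 0, 0, 0.015, 0],
    [110, 0, 0, 0.011, 0],
    [110, 0, 0, 0.007, 0],
    [110, 0, 0, 0.005, 0],
    [110, 0, 0, 0.002, 0],
    [110, 0, 0, 0, 0],
    [110, 0, 0, 0, 0],
  ],
)

```text
time_s: 15.88
position: [0.5026, 0.0943, 0.0436]
tcp_rot: [[-0.025, 1.0, 0.001], [1.0, 0.025, -0.0], [-0.0, 0.001, -1.0]]
force: [-0.7, -0.4, -0.2]
opening: 0.57
grasp_force: 0.0
```

Emit:
send_rows(
  plan=[
    [140, 0, 0, 0, 0],
    [255, 0, 0, 0, 0],
    [255, 0, 0, 0, 0],
    [255, 0, 0, 0, 0],
    [255, 0, 0, 0, 0],
    [255, 0, 0, 0, 0],
    [255, 0, 0, 0, 0],
    [255, 0, 0, 0, 0],
    [255, 0, 0, 0, 0],
    [255, 0, 0, 0, 0],
    [255, 0, 0, 0, 0],
    [255, 0, 0, 0, 0],
  ],
)

```text
time_s: 16.88
position: [0.5012, 0.0945, 0.0431]
tcp_rot: [[-0.025, 1.0, -0.002], [1.0, 0.025, 0.0], [0.0, -0.002, -1.0]]
force: [-3.4, -0.5, 4.3]
opening: 0.133
grasp_force: 30.0
```

Emit:
send_rows(
  plan=[
    [255, 0, 0, -0.003, 0],
    [255, 0, 0, -0.006, 0],
    [255, 0, 0, -0.01, 0],
    [255, 0, 0, -0.015, 0],
    [255, 0, 0, -0.02, 0],
    [255, 0, 0, -0.02, 0],
    [255, 0, 0, -0.02, 0],
    [255, 0, 0, -0.02, 0],
    [255, 0, 0, -0.016, 0],
    [255, 0, 0, -0.011, 0],
    [255, 0, 0, -0.006, 0],
    [255, 0, 0, -0.003, 0],
    [255, 0, 0, 0, 0],
    [255, 0, 0, 0, 0],
  ],
)

```text
time_s: 18.05
position: [0.5016, 0.0945, 0.1926]
tcp_rot: [[-0.025, 1.0, -0.001], [1.0, 0.025, 0.0], [0.0, -0.001, -1.0]]
force: [0.3, 0.0, -7.3]
opening: 0.137
grasp_force: 30.0
```

Run:
```python
from h import *
go(444.9,-324.9,193,1.45)
```

```text
t 18.05 at [501.6  94.5 192.6] psi 1.43 open 0.137 F [ 0.3  0.  -7.3] grip 30.0
  turn rad -0.0004 tool x,y,z mm [-4.178e+02 -6.720e+01 -4.000e-01]
```

Emit:
send_rows(
  plan=[
    [255, -0.006, -0.001, 0, 0],
    [255, -0.012, -0.002, 0, 0],
    [255, -0.018, -0.003, 0, 0],
    [255, -0.024, -0.004, 0, 0],
    [255, -0.03, -0.005, 0, 0],
    [255, -0.032, -0.005, 0, 0],
    [255, -0.032, -0.005, 0, 0],
    [255, -0.032, -0.005, 0, 0],
    [255, -0.032, -0.005, 0, 0],
    [255, -0.032, -0.005, 0, 0],
    [255, -0.032, -0.005, 0, 0],
    [255, -0.032, -0.005, 0, 0],
    [255, -0.028, -0.005, 0, 0],
    [255, -0.024, -0.004, 0, 0],
    [255, -0.02, -0.003, 0, 0],
    [255, -0.014, -0.002, 0, 0],
    [255, -0.01, -0.002, 0, 0],
    [255, -0.006, -0.001, 0, 0],
    [255, -0.002, 0, 0, 0],
    [255, 0, 0, 0, 0],
  ],
)

```text
time_s: 19.72
position: [0.4455, -0.3246, 0.1929]
tcp_rot: [[-0.025, 1.0, -0.0], [1.0, 0.025, 0.001], [0.001, -0.0, -1.0]]
force: [0.3, -0.4, -6.0]
opening: 0.133
grasp_force: 30.0
```

Emit:
send_rows(
  plan=[
    [255, 0, 0, 0, 0.03],
    [255, 0, 0, 0, 0.06],
    [255, 0, 0, 0, 0.08],
    [255, 0, 0, 0, 0.09],
    [255, 0, 0, 0, 0.09],
    [255, 0, 0, 0, 0.09],
    [255, 0, 0, 0, 0.09],
    [255, 0, 0, 0, 0.09],
    [255, 0, 0, 0, 0.09],
    [255, 0, 0, 0, 0.09],
    [255, 0, 0, 0, 0.09],
    [255, 0, 0, 0, 0.09],
    [255, 0, 0, 0, 0.09],
    [255, 0, 0, 0, 0.09],
    [255, 0, 0, 0, 0.09],
    [255, 0, 0, 0, 0.09],
    [255, 0, 0, 0, 0.09],
    [255, 0, 0, 0, 0.09],
    [255, 0, 0, 0, 0.09],
    [255, 0, 0, 0, 0.09],
  ],
)

```text
time_s: 21.38
position: [0.4458, -0.3232, 0.1931]
tcp_rot: [[0.994, -0.107, -0.001], [-0.107, -0.994, 0.001], [-0.001, -0.001, -1.0]]
force: [-0.6, 0.2, -6.2]
opening: 0.134
grasp_force: 30.0
```

Run:
```python
from h import *
go(444.9,-324.9,193,-175.58)
print(np.round(read_state()["joint_positions"],1))
```

```text
t 21.38 at [ 445.8 -323.2  193.1] psi -96.12 open 0.134 F [-0.6  0.2 -6.2] grip 30.0
  turn rad 1.3869 tool x,y,z mm [1.6 1.  0.1]
[-47.6  25.2  93.4   0.   61.4  48.5]
```

Emit:
send_rows(
  plan=[
    [255, 0, 0, 0, 0.09],
    [255, 0, 0, 0, 0.09],
    [255, 0, 0, 0, 0.09],
    [255, 0, 0, 0, 0.09],
    [255, 0, 0, 0, 0.09],
    [255, 0, 0, 0, 0.09],
    [255, 0, 0, 0, 0.09],
    [255, 0, 0, 0, 0.09],
    [255, 0, 0, 0, 0.09],
    [255, 0, 0, 0, 0.09],
    [255, 0, 0, 0, 0.09],
    [255, 0, 0, 0, 0.09],
    [255, 0, 0, 0, 0.09],
    [255, 0, 0, 0, 0.08],
    [255, 0, 0, 0, 0.06],
    [255, 0, 0, 0, 0.05],
    [255, 0, 0, 0, 0.026],
    [255, 0, 0, 0, 0],
    [255, 0, 0, 0, 0],
    [255, 0, 0, 0, 0],
  ],
)

```text
time_s: 23.05
position: [0.4457, -0.3242, 0.1932]
tcp_rot: [[0.082, -0.997, -0.0], [-0.997, -0.082, 0.0], [-0.0, 0.0, -1.0]]
force: [0.4, 0.3, -6.1]
opening: 0.139
grasp_force: 30.0
```

Run:
```python
from h import *
c=calibration("wrist");p,d=capture("wrist");W=cloud(d,c);cv2.imwrite("pics/w2.png",p)
go(444.9,-324.9,120,-175.58)
z=W[...,2]*1000
print("bt held rim",rect(W,box(W,300,600,-450,-200,225,246)));print("jt rim",rect(W,box(W,300,600,-450,-200,80,92)))
d=np.median([capture("top")[1] for _ in range(3)],0);W=cloud(d,calibration("top"));print("bt held top",rect(W,box(W,300,600,-450,-200,225,246)))
```

```text
t 23.1 at [ 445.7 -324.4  193.2] psi -175.31 open 0.133 F [-0.4 -1.2 -6.1] grip 30.0
  turn rad 0.0047 tool x,y,z mm [ 0.4  0.8 73.2]
bt held rim (array([ 448.3, -335.7]), array([189.1, 119.6]), 4.52, 26809, np.float64(236.1))
jt rim (array([ 451.3, -387.9]), array([187.8,  10.6]), 4.48, 1997, np.float64(87.3))
bt held top (array([ 446.5, -327. ]), array([188. , 138.4]), 4.45, 626, np.float64(238.8))
```

View pics/w2.png

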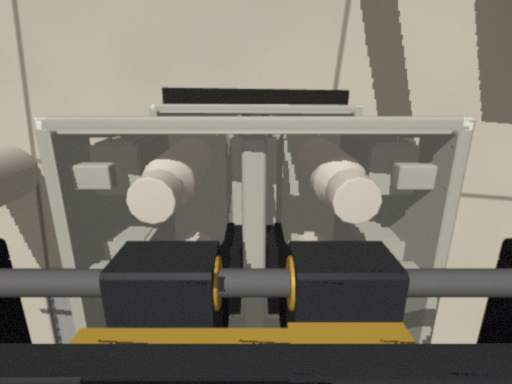

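The wrist picture shows the bottles tote held level above the jars tote. Its far rim is at row 125, with the lower tote's rim and the mat beyond it. The offset is about (+1.5, -2.4) mm, which I'll correct while lowering.

Emit:
send_rows(
  plan=[
    [255, -0.0025, 0.0015, 0.003, 0],
    [255, 0, 0, 0.006, 0],
    [255, 0, 0, 0.01, 0],
    [255, 0, 0, 0.012, 0],
    [255, 0, 0, 0.012, 0],
    [255, 0, 0, 0.01, 0],
    [255, 0, 0, 0.006, 0],
    [255, 0, 0, 0.004, 0],
    [255, 0, 0, 0.003, 0],
    [255, 0, 0, 0.002, 0],
    [255, 0, 0, 0.002, 0],
    [255, 0, 0, 0, 0],
    [255, 0, 0, 0, 0],
  ],
)

```text
time_s: 24.33
position: [0.4441, -0.3229, 0.1235]
tcp_rot: [[0.081, -0.997, 0.0], [-0.997, -0.081, -0.001], [0.001, -0.0, -1.0]]
force: [0.3, 1.1, -4.9]
opening: 0.132
grasp_force: 30.0
```

Emit:
send_rows(
  plan=[
    [255, 0, 0, 0.001, 0],
    [255, 0, 0, 0.001, 0],
    [255, 0, 0, 0, 0],
    [255, 0, 0, 0, 0],
  ],
)

```text
time_s: 24.67
position: [0.4439, -0.3227, 0.1212]
tcp_rot: [[0.08, -0.997, 0.0], [-0.997, -0.08, -0.0], [0.0, -0.0, -1.0]]
force: [-0.2, -0.5, -6.3]
opening: 0.134
grasp_force: 30.0
```

Emit:
send_rows(
  plan=[
    [255, 0, 0, 0.001, 0],
    [255, 0, 0, 0.001, 0],
    [255, 0, 0, 0, 0],
    [255, 0, 0, 0, 0],
  ],
)

```text
time_s: 25.0
position: [0.4441, -0.323, 0.1201]
tcp_rot: [[0.081, -0.997, 0.001], [-0.997, -0.081, -0.001], [0.001, -0.001, -1.0]]
force: [-1.6, 1.0, 3.9]
opening: 0.136
grasp_force: 30.0
```

Contact came at the expected height, 77 mm up, so it is on the lugs. Releasing.

Emit:
send_rows(
  plan=[
    [110, 0, 0, 0, 0],
    [110, 0, 0, 0, 0],
    [110, 0, 0, 0, 0],
    [110, 0, 0, 0, 0],
    [110, 0, 0, 0, 0],
    [110, 0, 0, 0, 0],
    [110, 0, 0, 0, 0],
    [110, 0, 0, -0.005, 0],
    [110, 0, 0, -0.01, 0],
    [110, 0, 0, -0.02, 0],
    [110, 0, 0, -0.03, 0],
    [110, 0, 0, -0.03, 0],
    [110, 0, 0, -0.03, 0],
    [110, 0, 0, -0.015, 0],
    [110, 0, 0, -0.005, 0],
    [110, 0, 0, 0, 0],
    [110, 0, 0, 0, 0],
  ],
)

```text
time_s: 26.42
position: [0.4435, -0.3222, 0.2638]
tcp_rot: [[0.08, -0.997, -0.001], [-0.997, -0.08, 0.001], [-0.001, 0.001, -1.0]]
force: [-0.1, 0.4, 1.1]
opening: 0.564
grasp_force: 0.0
```

Run:
```python
from h import *
d=np.median([capture("top")[1] for _ in range(3)],0);W=cloud(d,calibration("top"))
m=box(W,300,600,-450,-200,158,175);print("bt stacked",rect(W,m))
q=W[m]*1000;A=np.c_[q[:,:2]-[445,-325],np.ones(len(q))];print("tilt",np.round(np.degrees(np.linalg.lstsq(A,q[:,2],rcond=None)[0][:2]),2))
print("rack",rect(W,box(W,590,680,-90,75,38,80)),"bays",rect(W,box(W,380,500,230,440,44,52)))
W=cloud(capture("wrist")[1],calibration("wrist"));print("bt wrist",rect(W,box(W,300,600,-450,-200,158,175)))
go(631.9,-7.8,200,4.7-180); go(631.9,-7.8,200,4.7)
```

```text
bt stacked (array([ 444.9, -322.1]), array([187.7, 132. ]), 4.47, 684, np.float64(166.2))
tilt [-0.16  2.25]
rack (array([631.5,  -7.3]), array([ 40.2, 129.4]), 4.4, 588, np.float64(51.8)) bays (array([440.5, 332.1]), array([117.2, 193.9]), 1.1, 330, np.float64(46.5))
bt wrist (array([ 445.7, -324.9]), array([188.3, 138.6]), 4.58, 6605, np.float64(164.2))
t 26.62 at [ 443.2 -322.   262.6] psi -175.39 open 0.567 F [ 0.3 -0.9  0.4] grip 0.0
  turn rad -0.0015 tool x,y,z mm [-297.7 -213.8   62.6]
t 26.62 at [ 443.2 -322.   262.6] psi -175.39 open 0.567 F [ 0.3 -0.9  0.4] grip 0.0
  turn rad 3.1401 tool x,y,z mm [297.7 213.8  62.6]
```

Emit:
send_rows(
  plan=[
    [30, 0, 0, 0, -0.05],
    [30, 0, 0, 0, -0.12],
    [30, 0, 0, 0, -0.12],
    [30, 0, 0, 0, -0.12],
    [30, 0, 0, 0, -0.12],
    [30, 0, 0, 0, -0.12],
    [30, 0, 0, 0, -0.12],
    [30, 0, 0, 0, -0.12],
    [30, 0, 0, 0, -0.12],
    [30, 0, 0, 0, -0.12],
    [30, 0, 0, 0, -0.12],
    [30, 0, 0, 0, -0.12],
    [30, 0, 0, 0, -0.12],
    [30, 0, 0, 0, -0.12],
  ],
)

```text
time_s: 27.78
position: [0.4435, -0.3223, 0.263]
tcp_rot: [[0.992, 0.125, -0.002], [0.125, -0.992, 0.002], [-0.001, -0.002, -1.0]]
force: [0.6, -0.0, 0.2]
opening: 0.887
grasp_force: 0.0
```

Emit:
send_rows(
  plan=[
    [30, 0, 0, 0, -0.12],
    [30, 0, 0, 0, -0.12],
    [30, 0, 0, 0, -0.12],
    [30, 0, 0, 0, -0.12],
    [30, 0, 0, 0, -0.12],
    [30, 0, 0, 0, -0.12],
    [30, 0, 0, 0, -0.12],
    [30, 0, 0, 0, -0.12],
    [30, 0, 0, 0, -0.12],
    [30, 0, 0, 0, -0.12],
    [30, 0, 0, 0, -0.12],
    [30, 0, 0, 0, -0.12],
    [30, 0, 0, 0, -0.09],
    [30, 0, 0, 0, 0],
    [30, 0, 0, 0, 0],
    [30, 0, 0, 0, 0],
  ],
)

```text
time_s: 29.12
position: [0.4438, -0.3225, 0.2635]
tcp_rot: [[-0.077, 0.997, -0.001], [0.997, 0.077, 0.001], [0.001, -0.001, -1.0]]
force: [0.4, 0.1, 0.4]
opening: 0.883
grasp_force: 0.0
```

Run:
```python
from h import *
W=cloud(capture("wrist")[1],calibration("wrist"));m=box(W,300,600,-450,-200,158,175);print("bt wrist",rect(W,m))
a=np.radians(4.5);q=(W[m]*1000-[445.3,-324.7,0])@np.array([[np.cos(a),-np.sin(a),0],[np.sin(a),np.cos(a),0],[0,0,1]])
for n,k in [("x-",q[:,0]<-88),("x+",q[:,0]>88),("y-",q[:,1]<-63),("y+",q[:,1]>63)]: print(n,k.sum(),np.round(np.median(q[k][:,2]),1) if k.any() else None)
go(631.6,-7.5,200,4.6)
```

```text
bt wrist (array([ 445.2, -326.1]), array([188.1, 138.5]), 4.69, 6144, np.float64(164.5))
x- 802 164.6
x+ 762 164.7
y- 895 164.6
y+ 1315 164.6
t 29.17 at [ 443.8 -322.6  263.7] psi 4.43 open 0.878 F [ 0.6 -0.3  0.3] grip 0.0
  turn rad -0.0029 tool x,y,z mm [299.  212.5  63.7]
```

The stacked rim is level, 164.6 to 164.7 mm on all four sides. On to the rack.

Emit:
send_rows(
  plan=[
    [30, 0.012, 0.008, 0, 0],
    [30, 0.024, 0.017, 0, 0],
    [30, 0.03, 0.022, 0.005, 0],
    [30, 0.03, 0.022, 0.005, 0],
    [30, 0.03, 0.022, 0.005, 0],
    [30, 0.03, 0.022, 0.005, 0],
    [30, 0.03, 0.022, 0.01, 0],
    [30, 0.03, 0.022, 0.01, 0],
    [30, 0.03, 0.021, 0.01, 0],
    [30, 0.022, 0.015, 0.01, 0],
    [30, 0.016, 0.01, 0.01, 0],
    [30, 0.01, 0.006, 0.01, 0],
    [30, 0.005, 0.003, 0.005, 0],
    [30, 0, 0, 0, 0],
    [30, 0, 0, 0, 0],
    [30, 0, 0, 0, 0],
  ],
)

```text
time_s: 30.5
position: [0.6316, -0.0093, 0.1797]
tcp_rot: [[-0.077, 0.997, 0.001], [0.997, 0.077, -0.001], [-0.001, 0.001, -1.0]]
force: [0.5, 0.7, 0.7]
opening: 0.88
grasp_force: 0.0
```

Run:
```python
from h import *
W=cloud(capture("wrist")[1],calibration("wrist"));print("rack",rect(W,box(W,590,680,-90,75,35,60)),rect(W,box(W,590,680,-90,75,60,75)))
go(631.6,-7.5,2,4.6)
```

```text
rack (array([631.6,  -7.3]), array([ 40.1, 129.7]), 4.62, 2902, np.float64(48.6)) (array([631.6,  -7.4]), array([ 24.2, 114.3]), 5.09, 2078, np.float64(65.5))
t 30.55 at [631.7  -9.3 179.9] psi 4.43 open 0.884 F [ 0.2  0.2 -1.1] grip 0.0
  turn rad -0.003 tool x,y,z mm [  1.8   0.  177.9]
```

Emit:
send_rows(
  plan=[
    [30, 0.0015, 0, 0.01, -0.003],
    [30, 0, 0, 0.02, 0],
    [30, 0, 0, 0.025, 0],
    [30, 0, 0, 0.025, 0],
    [30, 0, 0, 0.025, 0],
    [30, 0, 0, 0.025, 0],
    [30, 0, 0, 0.02, 0],
    [30, 0, 0, 0.013, 0],
    [30, 0, 0, 0.008, 0],
    [30, 0, 0, 0.005, 0],
    [30, 0, 0, 0.002, 0],
    [30, 0, 0, 0, 0],
    [30, 0, 0, 0, 0],
  ],
)

```text
time_s: 31.63
position: [0.6324, -0.0066, 0.0022]
tcp_rot: [[-0.082, 0.997, 0.002], [0.997, 0.082, -0.0], [-0.001, 0.002, -1.0]]
force: [-0.3, -0.6, 0.1]
opening: 0.882
grasp_force: 0.0
```

Emit:
send_rows(
  plan=[
    [80, 0, 0, 0, 0],
    [255, 0, 0, 0, 0],
    [255, 0, 0, 0, 0],
    [255, 0, 0, 0, 0],
    [255, 0, 0, 0, 0],
    [255, 0, 0, 0, 0],
    [255, 0, 0, 0, 0],
    [255, 0, 0, 0, 0],
    [255, 0, 0, 0, 0],
    [255, 0, 0, 0, 0],
    [255, 0, 0, 0, 0],
  ],
)

```text
time_s: 32.55
position: [0.6311, -0.0064, 0.0012]
tcp_rot: [[-0.082, 0.997, -0.001], [0.997, 0.082, 0.0], [0.0, -0.001, -1.0]]
force: [-2.2, 0.3, 2.0]
opening: 0.455
grasp_force: 30.0
```

Emit:
send_rows(
  plan=[
    [255, 0, 0, -0.003, 0],
    [255, 0, 0, -0.006, 0],
    [255, 0, 0, -0.01, 0],
    [255, 0, 0, -0.018, 0],
    [255, 0, 0, -0.025, 0],
    [255, 0, 0, -0.025, 0],
    [255, 0, 0, -0.025, 0],
    [255, 0, 0, -0.018, 0],
    [255, 0, 0, -0.012, 0],
    [255, 0, 0, -0.006, 0],
    [255, 0, 0, -0.002, 0],
    [255, 0, 0, 0, 0.018],
    [255, 0, 0, 0, 0.019],
    [255, 0, 0, 0, 0],
    [255, 0, 0, 0, 0],
  ],
)

```text
time_s: 33.8
position: [0.6308, -0.0063, 0.1498]
tcp_rot: [[-0.045, 0.999, -0.003], [0.999, 0.045, 0.0], [0.001, -0.003, -1.0]]
force: [0.8, -0.1, -3.3]
opening: 0.456
grasp_force: 30.0
```

Run:
```python
from h import *
go(436.8,-6,150,2.5);go(436.8,337.2,150,2.5)
p,d=capture("top");W=cloud(d,calibration("top"));g=p.max(2);U,V=np.meshgrid(range(512),range(384))
print("bay lips",rect(W,(g<40)&(U>118)&(U<182)&(V>225)&(V<262)),rect(W,(g<55)&(U>118)&(U<182)&(V>225)&(V<262)))
```

```text
t 33.8 at [630.8  -6.3 149.8] psi 2.57 open 0.456 F [ 0.8 -0.1 -3.3] grip 30.0
  turn rad 0.0012 tool x,y,z mm [   8.7 -193.8   -0.2]
t 33.8 at [630.8  -6.3 149.8] psi 2.57 open 0.456 F [ 0.8 -0.1 -3.3] grip 30.0
  turn rad 0.0012 tool x,y,z mm [ 3.516e+02 -1.788e+02 -2.000e-01]
bay lips (array([437.5, 334.8]), array([186.3, 103.9]), 89.99, 797, np.float64(42.7)) (array([436.5, 334.5]), array([187.9, 103.8]), 89.38, 1282, np.float64(42.3))
```

Emit:
send_rows(
  plan=[
    [255, 0, -0.008, 0, 0],
    [255, 0, -0.016, 0, 0],
    [255, 0, -0.024, 0, 0],
    [255, 0, -0.028, 0, 0],
    [255, 0, -0.028, 0, 0],
    [255, 0, -0.028, 0, 0],
    [255, 0.004, -0.026, 0, 0],
    [255, 0.01, -0.018, 0, 0],
    [255, 0.016, -0.01, 0, 0],
    [255, 0.022, -0.004, 0, 0],
    [255, 0.028, 0, 0, 0],
    [255, 0.03, 0, 0, 0],
    [255, 0.03, 0, 0, 0],
    [255, 0.03, 0, 0, 0],
    [255, 0.03, 0, 0, 0],
    [255, 0.03, 0.002, 0, 0],
    [255, 0.03, 0.002, 0, 0],
    [255, 0.03, 0.002, 0, 0],
    [255, 0.024, 0.002, 0, 0],
    [255, 0.016, 0.001, 0, 0],
  ],
)

```text
time_s: 35.52
position: [0.4355, 0.3175, 0.1513]
tcp_rot: [[-0.047, 0.999, 0.001], [0.999, 0.047, 0.001], [0.001, 0.001, -1.0]]
force: [0.1, -0.5, -3.2]
opening: 0.457
grasp_force: 30.0
```

Emit:
send_rows(
  plan=[
    [255, 0.011, 0, 0, 0],
    [255, 0.006, 0, 0, 0],
    [255, 0.003, 0, 0, 0],
    [255, 0, 0, 0, 0],
    [255, 0, 0, 0, 0],
    [255, 0, 0, 0, 0],
  ],
)

```text
time_s: 36.02
position: [0.4349, 0.334, 0.1511]
tcp_rot: [[-0.044, 0.999, -0.001], [0.999, 0.044, -0.001], [-0.001, -0.001, -1.0]]
force: [-0.2, -0.3, -3.5]
opening: 0.456
grasp_force: 30.0
```

Run:
```python
from h import *
go(436.8,337.2,60,2.5)
p,d=capture("wrist");W=cloud(d,calibration("wrist"));cv2.imwrite("pics/w3.png",p)
g=p.max(2);m=(W[...,2]>.043)&(W[...,2]<.05)&(g<45);print(rect(W,m))
print("rack",rect(W,box(W,400,480,250,420,188,205)),rect(W,box(W,400,480,250,420,205,220)))
```

```text
t 36.02 at [434.9 334.  151.1] psi 2.52 open 0.456 F [-0.2 -0.3 -3.5] grip 30.0
  turn rad 0.0003 tool x,y,z mm [ 3.1  2.  91.1]
(array([435.1, 401.4]), array([64.4, 22.1]), 2.51, 307, np.float64(45.2))
rack (array([435.4, 348.6]), array([ 63.2, 100.9]), 3.1, 8500, np.float64(198.2)) (array([439.7, 348.3]), array([74.7, 61.2]), 63.9, 8608, np.float64(215.1))
```

View pics/w3.png

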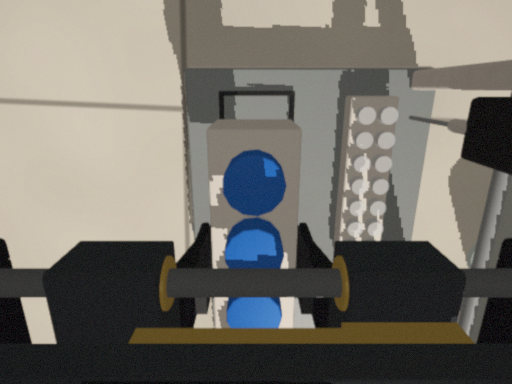

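The held rack hangs over the bay. The bay's far lip is at rows 91 to 96, and the fitted rack and gantry on the right are clear. I'll check the bay's y centre more closely using the lip's inner edges.

Run:
```python
from h import *
c=calibration("wrist");p,d=capture("wrist");W=cloud(d,c)
def onz(c,u,v,z):
    r=np.array(c["rotation"])@[(u-c["cx"])/c["fx"],(v-c["cy"])/c["fy"],1];o=np.array(c["xyz"]);return np.round((o+r*(z-o[2])/r[2])*1000,1)
print("wrist col 256", [(v,int(p[v,256].max()),*onz(c,256,v,.046)[1:2]) for v in range(86,102)])
print("row 105", [(u,int(p[105,u].max()),onz(c,u,105,.046)[0]) for u in list(range(214,228))+list(range(286,300))])
t=cv2.imread("pics/top0.png");c=calibration("top")
for v in(240,244,248): print("top row",v,[(u,int(t[v,u].max()),onz(c,u,v,.046)[1]) for u in list(range(118,130))+list(range(170,182))])
```

```text
wrist col 256 [(86, 94, np.float64(416.5)), (87, 96, np.float64(415.7)), (88, 79, np.float64(414.9)), (89, 80, np.float64(414.0)), (90, 70, np.float64(413.2)), (91, 50, np.float64(412.4)), (92, 39, np.float64(411.6)), (93, 42, np.float64(410.8)), (94, 50, np.float64(409.9)), (95, 76, np.float64(409.1)), (96, 118, np.float64(408.3)), (97, 142, np.float64(407.4)), (98, 143, np.float64(406.6)), (99, 142, np.float64(405.8)), (100, 141, np.float64(404.9)), (101, 142, np.float64(404.1))]
row 105 [(214, 83, np.float64(398.7)), (215, 84, np.float64(399.6)), (216, 80, np.float64(400.4)), (217, 81, np.float64(401.3)), (218, 70, np.float64(402.2)), (219, 45, np.float64(403.0)), (220, 23, np.float64(403.9)), (221, 26, np.float64(404.8)), (222, 27, np.float64(405.6)), (223, 42, np.float64(406.5)), (224, 74, np.float64(407.4)), (225, 80, np.float64(408.2)), (226, 83, np.float64(409.1)), (227, 84, np.float64(410.0)), (286, 142, np.float64(461.3)), (287, 124, np.float64(462.1)), (288, 91, np.float64(463.0)), (289, 50, np.float64(463.9)), (290, 35, np.float64(464.7)), (291, 39, np.float64(465.6)), (2
[... 1742 characters left out ...]
4(427.8)), (119, 62, np.float64(424.9)), (120, 65, np.float64(421.9)), (121, 65, np.float64(418.9)), (122, 50, np.float64(415.9)), (123, 19, np.float64(412.9)), (124, 17, np.float64(409.9)), (125, 40, np.float64(407.0)), (126, 64, np.float64(404.0)), (127, 63, np.float64(401.0)), (128, 63, np.float64(398.0)), (129, 62, np.float64(395.0)), (170, 64, np.float64(273.0)), (171, 65, np.float64(270.0)), (172, 66, np.float64(267.0)), (173, 56, np.float64(264.1)), (174, 28, np.float64(261.1)), (175, 26, np.float64(258.1)), (176, 27, np.float64(255.1)), (177, 55, np.float64(252.2)), (178, 67, np.float64(249.2)), (179, 65, np.float64(246.2)), (180, 66, np.float64(243.3)), (181, 69, np.float64(240.3))]
```

Emit:
send_rows(
  plan=[
    [255, 0.0015, 0.002, 0.004, 0],
    [255, 0, 0, 0.008, 0],
    [255, 0, 0, 0.014, 0],
    [255, 0, 0, 0.018, 0],
    [255, 0, 0, 0.018, 0],
    [255, 0, 0, 0.014, 0],
    [255, 0, 0, 0.01, 0],
    [255, 0, 0, 0.008, 0],
    [255, 0, 0, 0.006, 0],
    [255, 0, 0, 0.004, 0],
    [255, 0, 0, 0.003, 0],
    [255, 0, 0, 0.002, 0],
    [255, 0, 0, 0, 0],
    [255, 0, 0, 0, 0],
  ],
)

```text
time_s: 37.28
position: [0.4372, 0.3368, 0.0425]
tcp_rot: [[-0.045, 0.999, 0.001], [0.999, 0.045, 0.0], [0.0, 0.001, -1.0]]
force: [0.1, 0.1, -4.2]
opening: 0.455
grasp_force: 30.0
```

Emit:
send_rows(
  plan=[
    [255, 0, 0, 0.001, 0],
    [255, 0, 0, 0.001, 0],
    [255, 0, 0, 0, 0],
    [255, 0, 0, 0, 0],
  ],
)

```text
time_s: 37.62
position: [0.4369, 0.3367, 0.0403]
tcp_rot: [[-0.045, 0.999, 0.0], [0.999, 0.045, 0.0], [0.0, 0.0, -1.0]]
force: [0.7, -0.4, -3.4]
opening: 0.457
grasp_force: 30.0
```

Emit:
send_rows(
  plan=[
    [255, 0, 0, 0.001, 0],
    [255, 0, 0, 0.0005, 0],
    [255, 0, 0, 0, 0],
    [255, 0, 0, 0, 0],
  ],
)

```text
time_s: 37.95
position: [0.4369, 0.3367, 0.0386]
tcp_rot: [[-0.045, 0.999, -0.0], [0.999, 0.045, -0.0], [-0.0, -0.0, -1.0]]
force: [0.0, 0.4, -4.0]
opening: 0.457
grasp_force: 30.0
```

Emit:
send_rows(
  plan=[
    [255, 0, 0, 0.001, 0],
    [255, 0, 0, 0, 0],
    [255, 0, 0, 0, 0],
  ],
)

```text
time_s: 38.2
position: [0.437, 0.3367, 0.0382]
tcp_rot: [[-0.045, 0.999, 0.0], [0.999, 0.045, 0.0], [0.0, 0.0, -1.0]]
force: [-0.6, -1.1, 2.5]
opening: 0.459
grasp_force: 30.0
```

Contact at deck height. Releasing gently.

Emit:
send_rows(
  plan=[
    [120, 0, 0, 0, 0],
    [90, 0, 0, 0, 0],
    [60, 0, 0, 0, 0],
    [60, 0, 0, 0, 0],
    [60, 0, 0, 0, 0],
    [60, 0, 0, 0, 0],
    [60, 0, 0, 0, 0],
    [60, 0, 0, -0.005, 0],
    [60, 0, 0, -0.015, 0],
    [60, 0, 0, -0.025, 0],
    [60, 0, 0, -0.035, 0],
    [60, 0, 0, -0.04, 0],
    [60, 0, 0, -0.04, 0],
    [110, 0, 0, -0.04, 0],
    [110, 0, 0, -0.03, 0],
    [110, 0, 0, -0.015, 0],
    [110, 0, 0, -0.005, 0],
    [110, 0, 0, 0, 0],
    [110, 0, 0, 0, 0],
    [110, 0, 0, 0, 0],
  ],
)

```text
time_s: 39.87
position: [0.4357, 0.3361, 0.2857]
tcp_rot: [[-0.045, 0.999, -0.004], [0.999, 0.045, -0.002], [-0.002, -0.004, -1.0]]
force: [0.3, 0.2, 0.8]
opening: 0.571
grasp_force: 0.0
```

Run:
```python
from h import *
p,d=capture("wrist");W=cloud(d,calibration("wrist"));cv2.imwrite("pics/w4.png",p)
m=box(W,380,500,240,430,75,95);print("rack",rect(W,m),"caps",rect(W,box(W,380,500,240,430,96,110)))
go(445.3,-325.3,288,4.55)
print(np.round(read_state()["joint_positions"],1))
```

```text
rack (array([438. , 335.8]), array([ 40. , 129.8]), 2.57, 2020, np.float64(85.3)) caps (array([438., 336.]), array([ 24.1, 113.8]), 2.47, 1411, np.float64(102.2))
t 39.92 at [435.8 336.1 285.6] psi 2.57 open 0.571 F [-0.2  0.2 -0.7] grip 0.0
  turn rad -0.0345 tool x,y,z mm [-660.   -43.    -2.4]
[26.  19.4 86.6 -0.  74.2 23.4]
```

View pics/w4.png

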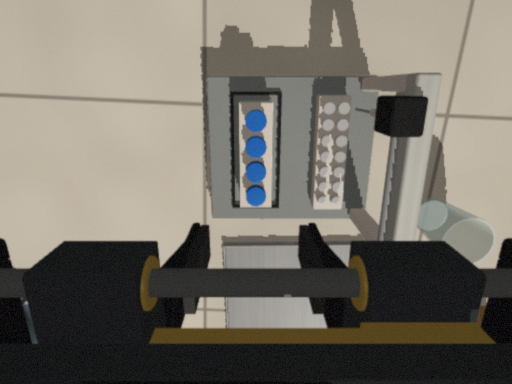

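The rack sits in the bay: blue caps in column 256, rows 120 to 196, inside the black frame, at the right height and angle. Back to the stack.

Emit:
send_rows(
  plan=[
    [110, -0.015, 0, 0, 0],
    [110, -0.03, 0, 0, 0],
    [110, -0.04, -0.001, 0, 0],
    [110, -0.04, -0.001, 0, 0],
    [110, -0.04, -0.001, 0, 0],
    [110, -0.04, -0.001, 0, 0],
    [110, -0.04, -0.001, 0, 0],
    [110, -0.04, -0.001, 0, 0],
    [110, -0.04, -0.001, 0, 0],
    [110, -0.04, -0.001, 0, 0],
    [110, -0.04, -0.001, 0, 0],
    [110, -0.04, -0.001, 0, 0],
    [110, -0.04, -0.002, 0, 0],
    [110, -0.04, -0.002, 0, 0],
    [110, -0.04, -0.002, 0, 0],
    [110, -0.04, -0.002, 0, 0],
    [110, -0.03, -0.002, 0, 0],
    [110, -0.017, -0.001, 0, 0],
    [110, -0.008, 0, 0, 0],
    [110, 0, 0, 0, 0],
  ],
)

```text
time_s: 41.58
position: [0.4453, -0.3242, 0.2864]
tcp_rot: [[-0.043, 0.999, -0.001], [0.999, 0.043, 0.002], [0.002, -0.001, -1.0]]
force: [0.0, 0.2, -0.2]
opening: 0.572
grasp_force: 0.0
```

Emit:
send_rows(
  plan=[
    [110, 0, 0, 0, 0.06],
    [110, 0, 0, 0, 0.12],
    [110, 0, 0, 0, 0.12],
    [110, 0, 0, 0, 0.12],
    [110, 0, 0, 0, 0.12],
    [110, 0, 0, 0, 0.12],
    [110, 0, 0, 0, 0.12],
    [110, 0, 0, 0, 0.12],
    [110, 0, 0, 0, 0.12],
    [110, 0, 0, 0, 0.12],
    [110, 0, 0, 0, 0.12],
    [110, 0, 0, 0, 0.12],
    [110, 0, 0, 0, 0.12],
    [110, 0, 0, 0, 0.12],
    [110, 0, 0, 0, 0.12],
    [110, 0, 0, 0, 0.12],
    [110, 0, 0, 0, 0.12],
    [110, 0, 0, 0, 0.12],
    [110, 0, 0, 0, 0.12],
    [110, 0, 0, 0, 0.12],
  ],
)

```text
time_s: 43.25
position: [0.4457, -0.3204, 0.2875]
tcp_rot: [[0.747, -0.665, -0.001], [-0.665, -0.747, 0.002], [-0.002, -0.001, -1.0]]
force: [0.3, -0.1, -0.2]
opening: 0.568
grasp_force: 0.0
```

Run:
```python
from h import *
go(445.3,-325.3,120,4.55-180)
```

```text
t 43.25 at [ 445.7 -320.4  287.5] psi -131.68 open 0.568 F [ 0.3 -0.1 -0.2] grip 0.0
  turn rad 0.7639 tool x,y,z mm [  4.8   0.8 167.5]
```

Emit:
send_rows(
  plan=[
    [110, 0, 0, 0, 0.12],
    [110, 0, 0, 0, 0.12],
    [110, 0, 0, 0, 0.12],
    [110, 0, 0, 0, 0.12],
    [110, 0, 0, 0, 0.12],
    [110, 0, 0, 0, 0.1],
    [110, 0, 0, 0, 0.064],
    [110, 0, 0, 0, 0],
    [110, 0, 0, 0, 0],
    [110, 0, 0, 0, 0],
  ],
)

```text
time_s: 44.08
position: [0.4458, -0.3221, 0.2876]
tcp_rot: [[0.085, -0.996, -0.0], [-0.996, -0.085, 0.001], [-0.001, 0.0, -1.0]]
force: [-0.2, -0.3, 0.5]
opening: 0.567
grasp_force: 0.0
```

Run:
```python
from h import *
go(445.3,-325.3,120,4.55-180)
W=cloud(capture("wrist")[1],calibration("wrist"));m=box(W,300,600,-450,-200,158,175);print("bt wrist",rect(W,m))
```

```text
t 44.08 at [ 445.8 -322.1  287.6] psi -175.1 open 0.567 F [-0.2 -0.3  0.5] grip 0.0
  turn rad 0.0061 tool x,y,z mm [  3.2   0.7 167.6]
bt wrist (array([ 445.4, -325.3]), array([188.5, 137.8]), 4.83, 5514, np.float64(164.2))
```

Emit:
send_rows(
  plan=[
    [110, 0.001, 0.0015, 0.01, 0.004],
    [110, 0, 0, 0.02, 0],
    [110, 0, 0, 0.025, 0],
    [110, 0, 0, 0.025, 0],
    [110, 0, 0, 0.025, 0],
    [110, 0, 0, 0.02, 0],
    [110, 0, 0, 0.015, 0],
    [110, 0, 0, 0.012, 0],
    [110, 0, 0, 0.008, 0],
    [110, 0, 0, 0.005, 0],
    [110, 0, 0, 0.002, 0],
    [110, 0, 0, 0, 0],
    [110, 0, 0, 0, 0],
  ],
)

```text
time_s: 45.22
position: [0.4445, -0.3251, 0.1212]
tcp_rot: [[0.079, -0.997, 0.001], [-0.997, -0.079, -0.001], [0.001, -0.001, -1.0]]
force: [0.4, -0.9, 0.0]
opening: 0.574
grasp_force: 0.0
```

Emit:
send_rows(
  plan=[
    [140, 0, 0, 0, 0],
    [255, 0, 0, 0, 0],
    [255, 0, 0, 0, 0],
    [255, 0, 0, 0, 0],
    [255, 0, 0, 0, 0],
    [255, 0, 0, 0, 0],
    [255, 0, 0, 0, 0],
    [255, 0, 0, 0, 0],
    [255, 0, 0, 0, 0],
    [255, 0, 0, 0, 0],
    [255, 0, 0, 0, 0],
    [255, 0, 0, 0, 0],
  ],
)

```text
time_s: 46.22
position: [0.4442, -0.3247, 0.1207]
tcp_rot: [[0.079, -0.997, -0.0], [-0.997, -0.079, 0.0], [-0.0, 0.0, -1.0]]
force: [-1.4, -0.2, 0.3]
opening: 0.136
grasp_force: 30.0
```

Emit:
send_rows(
  plan=[
    [255, 0, 0, -0.003, 0],
    [255, 0, 0, -0.006, 0],
    [255, 0, 0, -0.01, 0],
    [255, 0, 0, -0.014, 0],
    [255, 0, 0, -0.016, 0],
    [255, 0, 0, -0.014, 0],
    [255, 0, 0, -0.01, 0],
    [255, 0, 0, -0.005, 0],
    [255, 0, 0, -0.002, 0],
    [255, 0, 0, 0, 0],
    [255, 0, 0, 0, -0.03],
    [255, 0, 0, 0, -0.06],
    [255, 0, 0, 0, -0.09],
    [255, 0, 0, 0, -0.09],
    [255, 0, 0, 0, -0.09],
    [255, 0, 0, 0, -0.09],
    [255, 0, 0, 0, -0.09],
    [255, 0, 0, 0, -0.09],
    [255, 0, 0, 0, -0.09],
    [255, 0, 0, 0, -0.09],
  ],
)

```text
time_s: 47.88
position: [0.4436, -0.324, 0.1994]
tcp_rot: [[0.779, -0.627, -0.002], [-0.627, -0.779, 0.002], [-0.003, -0.0, -1.0]]
force: [-0.2, 0.6, -6.2]
opening: 0.136
grasp_force: 30.0
```

Emit:
send_rows(
  plan=[
    [255, 0, 0, 0, -0.09],
    [255, 0, 0, 0, -0.09],
    [255, 0, 0, 0, -0.09],
    [255, 0, 0, 0, -0.09],
    [255, 0, 0, 0, -0.09],
    [255, 0, 0, 0, -0.09],
    [255, 0, 0, 0, -0.09],
    [255, 0, 0, 0, -0.09],
    [255, 0, 0, 0, -0.09],
    [255, 0, 0, 0, -0.09],
    [255, 0, 0, 0, -0.09],
    [255, 0, 0, 0, -0.09],
    [255, 0, 0, 0, -0.09],
    [255, 0, 0, 0, -0.09],
    [255, 0, 0, 0, -0.09],
    [255, 0, 0, 0, -0.09],
    [255, 0, 0, 0, -0.09],
    [255, 0, 0, 0, -0.09],
    [255, 0, 0, 0, -0.09],
    [255, 0, 0, 0, -0.09],
  ],
)

```text
time_s: 49.55
position: [0.4435, -0.324, 0.1994]
tcp_rot: [[0.434, 0.901, -0.002], [0.901, -0.434, 0.002], [0.001, -0.003, -1.0]]
force: [0.9, -0.0, -6.1]
opening: 0.138
grasp_force: 30.0
```

Run:
```python
from h import *
go(501.4,94.5,196,3.5)
```

```text
t 49.55 at [ 443.5 -324.   199.4] psi -25.7 open 0.138 F [ 0.9 -0.  -6.1] grip 30.0
  turn rad -0.5097 tool x,y,z mm [414.2  83.3   3.4]
```

Emit:
send_rows(
  plan=[
    [255, 0, 0, 0, -0.09],
    [255, 0, 0, 0, -0.09],
    [255, 0, 0, 0, -0.09],
    [255, 0, 0, 0, -0.08],
    [255, 0, 0, 0, -0.07],
    [255, 0, 0, 0, -0.05],
    [255, 0, 0, 0, -0.04],
    [255, 0, 0, 0, 0],
    [255, 0, 0, 0, 0],
    [255, 0.006, 0.001, 0, 0],
    [255, 0.012, 0.002, 0, 0],
    [255, 0.018, 0.004, 0, 0],
    [255, 0.024, 0.005, 0, 0],
    [255, 0.03, 0.006, 0, 0],
    [255, 0.032, 0.006, 0, 0],
    [255, 0.032, 0.007, 0, 0],
    [255, 0.032, 0.007, 0, 0],
    [255, 0.032, 0.007, 0, 0],
    [255, 0.032, 0.007, 0, 0],
    [255, 0.032, 0.007, 0, 0],
  ],
)

```text
time_s: 51.22
position: [0.4863, -0.037, 0.2008]
tcp_rot: [[-0.057, 0.998, -0.0], [0.998, 0.057, 0.001], [0.001, -0.0, -1.0]]
force: [0.6, -0.2, -5.9]
opening: 0.135
grasp_force: 30.0
```

Emit:
send_rows(
  plan=[
    [255, 0.032, 0.006, 0, 0],
    [255, 0.03, 0.006, 0, 0],
    [255, 0.024, 0.005, 0, 0],
    [255, 0.018, 0.003, 0, 0],
    [255, 0.013, 0.002, 0, 0],
    [255, 0.008, 0.001, 0, 0],
    [255, 0.005, 0.001, 0, 0],
    [255, 0.002, 0, 0, 0],
    [255, 0, 0, 0, 0],
    [255, 0, 0, 0, 0],
    [255, 0, 0, 0, 0],
  ],
)

```text
time_s: 52.13
position: [0.5035, 0.0926, 0.2006]
tcp_rot: [[-0.056, 0.998, -0.0], [0.998, 0.056, -0.0], [-0.0, -0.0, -1.0]]
force: [-0.5, 0.6, -6.1]
opening: 0.133
grasp_force: 30.0
```

Run:
```python
from h import *
go(501.4,94.5,120,3.5)
d=np.median([capture("top")[1] for _ in range(3)],0);W=cloud(d,calibration("top"));print("bt held top",rect(W,box(W,380,620,0,190,228,252)))
print("tray edges now:",rect(W,box(W,350,715,-170,-5,10,20)))
print("jt",rect(W,box(W,330,560,-410,-240,80,94)))
W=cloud(capture("wrist")[1],calibration("wrist"));print("wrist",rect(W,box(W,380,620,0,190,232,248)))
```

```text
t 52.13 at [503.5  92.6 200.6] psi 3.2 open 0.133 F [-0.5  0.6 -6.1] grip 30.0
  turn rad -0.0052 tool x,y,z mm [ 2.1 -1.9 80.6]
bt held top (array([504.4,  90.6]), array([187.8, 138.1]), 3.16, 607, np.float64(246.2))
tray edges now: (array([557.9, -71.9]), array([299.8, 148.2]), 3.14, 206, np.float64(13.5))
jt (array([ 445.8, -325. ]), array([187.9, 138.3]), 4.37, 941, np.float64(88.5))
wrist (array([503.9, 102. ]), array([189. , 117.3]), 2.93, 25621, np.float64(243.0))
```

Emit:
send_rows(
  plan=[
    [255, 0.002, -0.001, 0.004, -0.004],
    [255, 0.0018, -0.001, 0.008, 0],
    [255, 0, 0, 0.014, 0],
    [255, 0, 0, 0.02, 0],
    [255, 0, 0, 0.022, 0],
    [255, 0, 0, 0.022, 0],
    [255, 0, 0, 0.02, 0],
    [255, 0, 0, 0.015, 0],
    [255, 0, 0, 0.01, 0],
    [255, 0, 0, 0.007, 0],
    [255, 0, 0, 0.005, 0],
    [255, 0, 0, 0.003, 0],
    [255, 0, 0, 0.002, 0],
    [255, 0, 0, 0, 0],
    [255, 0, 0, 0, 0],
    [255, 0, 0, 0, 0],
  ],
)

```text
time_s: 53.67
position: [0.5018, 0.097, 0.0493]
tcp_rot: [[-0.061, 0.998, 0.001], [0.998, 0.061, -0.0], [-0.0, 0.001, -1.0]]
force: [-1.3, 1.0, -6.8]
opening: 0.139
grasp_force: 30.0
```

Run:
```python
from h import *
go(501.3,96.3,43.5,3.4)
d=np.median([capture("top")[1] for _ in range(3)],0);W=cloud(d,calibration("top"));print("bt held top",rect(W,box(W,380,620,5,190,84,105)))
for z in((9,20),(5,20)): print("tray",rect(W,box(W,350,712,-172,-30,*z)))
W=cloud(capture("wrist")[1],calibration("wrist"));print("wrist",rect(W,box(W,380,620,5,190,82,102)))
```

```text
t 53.67 at [501.8  97.   49.3] psi 3.5 open 0.139 F [-1.3  1.  -6.8] grip 30.0
  turn rad 0.0017 tool x,y,z mm [-0.7 -0.5  5.8]
bt held top (array([502.8,  94.9]), array([187.7, 137.5]), 3.52, 348, np.float64(95.0))
tray (array([558.7, -84.8]), array([301.1, 123.6]), 2.79, 197, np.float64(13.3))
tray (array([538.7, -98.9]), array([138.5, 347.2]), 89.27, 1817, np.float64(6.0))
wrist (array([501.9, 105.8]), array([188.6, 117.5]), 3.42, 25005, np.float64(91.7))
```

Run:
```python
from h import *
d=np.median([capture("top")[1] for _ in range(4)],0);W=cloud(d,calibration("top"))
q=W[box(W,380,715,-175,185,8.5,20)]*1000
c,s=np.cos(np.radians(3.4)),np.sin(np.radians(3.4))
C=np.array([557,14.]) # rough
# tray frame guess from the rectangle of the rim
L=(q[:,:2]-C)@np.array([[c,-s],[s,c]])
print("ext",np.round([np.percentile(L[:,0],[1,99]),np.percentile(L[:,1],[1,99])],1))
for n,k,i in [("far",(L[:,0]>138)&(abs(L[:,1])<150),0),("right",(L[:,1]<-150)&(abs(L[:,0])<140),1),("near",(L[:,0]<-138)&(abs(L[:,1])<150),0),("left",(L[:,1]>150)&(abs(L[:,0])<140),1)]:
    if k.sum()>15:
        x,y=L[k][:,1-i],L[k][:,i];w=np.ones(len(x),bool)
        for _ in range(5): f=np.polyfit(x[w],y[w],1);r=y-np.polyval(f,x);w=abs(r)<2.5*np.std(r[w])+.1
        print(n,w.sum(),np.round(f,4),"yaw",round(3.4+np.degrees(np.arctan(f[0]))*(-1 if i==0 else 1),2))
```

```text
ext [[-153.7  145.9]
 [-159.4  169.2]]
far 118 [1.200000e-03 1.441307e+02] yaw 3.33
right 110 [-1.90000e-03 -1.57714e+02] yaw 3.29
near 75 [ 1.900000e-03 -1.521337e+02] yaw 3.29
left 22 [-1.000000e-02  1.679765e+02] yaw 2.83
```

The tray yaw is 3.3°, agreed by three edges. Fine correction, then set down.

Emit:
send_rows(
  plan=[
    [255, -0.0005, -0.0008, 0.002, 0.003],
    [255, 0, 0, 0.001, 0],
    [255, 0, 0, 0.001, 0],
    [255, 0, 0, 0.001, 0],
    [255, 0, 0, 0, 0],
    [255, 0, 0, 0, 0],
  ],
)

```text
time_s: 54.57
position: [0.5004, 0.0964, 0.0437]
tcp_rot: [[-0.058, 0.998, -0.0], [0.998, 0.058, -0.0], [-0.0, -0.0, -1.0]]
force: [-0.4, -0.7, -3.8]
opening: 0.135
grasp_force: 30.0
```

Emit:
send_rows(
  plan=[
    [255, 0, 0, 0.001, 0],
    [255, 0, 0, 0, 0],
    [255, 0, 0, 0, 0],
  ],
)

```text
time_s: 54.82
position: [0.5004, 0.0964, 0.0437]
tcp_rot: [[-0.058, 0.998, 0.0], [0.998, 0.058, -0.0], [-0.0, 0.0, -1.0]]
force: [-2.1, -1.2, 5.6]
opening: 0.131
grasp_force: 30.0
```

Touching. Release, rise, and head for the jars tote.

Emit:
send_rows(
  plan=[
    [110, 0, 0, 0, 0],
    [110, 0, 0, 0, 0],
    [110, 0, 0, 0, 0],
    [110, 0, 0, 0, 0],
    [110, 0, 0, 0, 0],
    [110, 0, 0, 0, 0],
    [110, 0, 0, 0, 0],
    [110, 0, 0, -0.005, 0],
    [110, 0, 0, -0.01, 0],
    [110, 0, 0, -0.02, 0],
    [110, 0, 0, -0.03, 0],
    [110, 0, 0, -0.035, 0],
    [110, 0, 0, -0.03, 0],
    [110, 0, 0, -0.02, 0],
    [110, 0, 0, -0.007, 0],
    [110, 0, 0, 0, 0],
    [110, 0, 0, 0, 0],
  ],
)

```text
time_s: 56.23
position: [0.5, 0.0965, 0.1995]
tcp_rot: [[-0.058, 0.998, -0.0], [0.998, 0.058, -0.0], [-0.0, -0.0, -1.0]]
force: [-0.1, -0.8, -0.3]
opening: 0.568
grasp_force: 0.0
```

Run:
```python
from h import *
W=cloud(capture("wrist")[1],calibration("wrist"));print("bt",rect(W,box(W,380,640,10,180,82,94)))
d=np.median([capture("top")[1] for _ in range(3)],0);W=cloud(d,calibration("top"));print("bt top",rect(W,box(W,380,640,10,180,82,95)))
go(444.6,-325.8,200,3.3)
```

```text
bt (array([500.5,  94.3]), array([188.3, 137.1]), 3.36, 5216, np.float64(86.5))
bt top (array([501.8,  93.3]), array([187.9, 136.2]), 3.13, 303, np.float64(89.5))
t 56.43 at [499.4  96.5 198. ] psi 3.32 open 0.566 F [0.5 0.3 0.3] grip 0.0
  turn rad 0.0003 tool x,y,z mm [-418.4  -79.    -2. ]
```

Emit:
send_rows(
  plan=[
    [110, -0.015, -0.003, 0, 0],
    [110, -0.03, -0.006, 0, 0],
    [110, -0.035, -0.007, 0, 0],
    [110, -0.035, -0.007, 0, 0],
    [110, -0.035, -0.007, 0, 0],
    [110, -0.035, -0.007, 0, 0],
    [110, -0.035, -0.007, 0, 0],
    [110, -0.035, -0.007, 0, 0],
    [110, -0.035, -0.007, 0, 0],
    [110, -0.035, -0.007, 0, 0],
    [110, -0.03, -0.006, 0, 0],
    [110, -0.025, -0.004, 0, 0],
    [110, -0.02, -0.003, 0, 0],
    [110, -0.012, -0.001, 0, 0],
    [110, -0.006, 0, 0, 0],
    [110, 0, 0, 0, -0.019],
    [110, 0, 0, 0, 0],
    [110, 0, 0, 0, 0],
  ],
)

```text
time_s: 57.93
position: [0.4458, -0.3237, 0.1993]
tcp_rot: [[-0.078, 0.997, -0.001], [0.997, 0.078, 0.001], [0.002, -0.001, -1.0]]
force: [0.3, 0.9, 0.4]
opening: 0.563
grasp_force: 0.0
```

Run:
```python
from h import *
W=cloud(capture("wrist")[1],calibration("wrist"));print("jt",rect(W,box(W,330,560,-410,-240,80,94)))
go(444.6,-325.5,43,4.4)
```

```text
jt (array([ 446. , -325.5]), array([188.6, 138. ]), 4.5, 6062, np.float64(87.3))
t 57.98 at [ 445.9 -323.8  199.5] psi 4.5 open 0.565 F [-0.1  1.1 -0.3] grip 0.0
  turn rad 0.0017 tool x,y,z mm [ -1.6  -1.4 156.5]
```

Emit:
send_rows(
  plan=[
    [110, -0.001, -0.0005, 0.01, 0],
    [110, 0, 0, 0.02, 0],
    [110, 0, 0, 0.025, 0],
    [110, 0, 0, 0.025, 0],
    [110, 0, 0, 0.02, 0],
    [110, 0, 0, 0.018, 0],
    [110, 0, 0, 0.015, 0],
    [110, 0, 0, 0.011, 0],
    [110, 0, 0, 0.007, 0],
    [110, 0, 0, 0.004, 0],
    [110, 0, 0, 0.001, 0],
    [110, 0, 0, 0, 0],
    [110, 0, 0, 0, 0],
  ],
)

```text
time_s: 59.07
position: [0.4459, -0.3269, 0.0444]
tcp_rot: [[-0.077, 0.997, 0.001], [0.997, 0.077, -0.001], [-0.001, 0.001, -1.0]]
force: [0.1, -0.3, 0.0]
opening: 0.564
grasp_force: 0.0
```

Emit:
send_rows(
  plan=[
    [140, 0, 0, 0, 0],
    [255, 0, 0, 0, 0],
    [255, 0, 0, 0, 0],
    [255, 0, 0, 0, 0],
    [255, 0, 0, 0, 0],
    [255, 0, 0, 0, 0],
    [255, 0, 0, 0, 0],
    [255, 0, 0, 0, 0],
    [255, 0, 0, 0, 0],
    [255, 0, 0, 0, 0],
    [255, 0, 0, 0, 0],
    [255, 0, 0, 0, 0],
  ],
)

```text
time_s: 60.07
position: [0.4454, -0.3264, 0.0437]
tcp_rot: [[-0.077, 0.997, -0.0], [0.997, 0.077, 0.0], [0.0, -0.0, -1.0]]
force: [-0.5, 0.4, 0.7]
opening: 0.139
grasp_force: 30.0
```

Emit:
send_rows(
  plan=[
    [255, 0, 0, -0.003, 0],
    [255, 0, 0, -0.006, 0],
    [255, 0, 0, -0.01, 0],
    [255, 0, 0, -0.016, 0],
    [255, 0, 0, -0.02, 0],
    [255, 0, 0, -0.02, 0],
    [255, 0, 0, -0.016, 0],
    [255, 0, 0, -0.01, 0],
    [255, 0, 0, -0.005, 0],
    [255, 0, 0, 0, 0.009],
    [255, 0, 0, 0, 0.01],
    [255, 0, 0, 0, 0],
    [255, 0, 0, 0, 0],
  ],
)

```text
time_s: 61.15
position: [0.4448, -0.3258, 0.1485]
tcp_rot: [[-0.058, 0.998, -0.002], [0.998, 0.058, 0.002], [0.002, -0.002, -1.0]]
force: [1.1, -0.1, -4.9]
opening: 0.137
grasp_force: 30.0
```

Run:
```python
from h import *
go(511.2,-64.3,150,3.3)
```

```text
t 61.15 at [ 444.8 -325.8  148.5] psi 3.32 open 0.137 F [ 1.1 -0.1 -4.9] grip 30.0
  turn rad 0.0003 tool x,y,z mm [257.2  81.3  -1.5]
```

Emit:
send_rows(
  plan=[
    [255, 0.005, 0.002, 0, 0],
    [255, 0.01, 0.003, 0, 0],
    [255, 0.015, 0.005, 0, 0],
    [255, 0.02, 0.006, 0, 0],
    [255, 0.025, 0.008, 0, 0],
    [255, 0.026, 0.008, 0, 0],
    [255, 0.026, 0.008, 0, 0],
    [255, 0.026, 0.008, 0, 0],
    [255, 0.026, 0.008, 0, 0],
    [255, 0.025, 0.008, 0, 0],
    [255, 0.02, 0.006, 0, 0],
    [255, 0.015, 0.005, 0, 0],
    [255, 0.01, 0.003, 0, 0],
    [255, 0.005, 0.002, 0, 0],
    [255, 0.003, 0.001, 0, 0],
    [255, 0, 0, 0, 0],
    [255, 0, 0, 0, 0],
    [255, 0, 0, 0, 0],
  ],
)

```text
time_s: 62.65
position: [0.5113, -0.066, 0.1496]
tcp_rot: [[-0.057, 0.998, -0.0], [0.998, 0.057, -0.0], [-0.0, -0.0, -1.0]]
force: [0.0, 0.4, -6.2]
opening: 0.133
grasp_force: 30.0
```

Run:
```python
from h import *
go(511.2,-64.3,44,3.3)
d=np.median([capture("top")[1] for _ in range(3)],0);W=cloud(d,calibration("top"));print("jt held top",rect(W,box(W,380,640,-150,12,180,205)))
W=cloud(capture("wrist")[1],calibration("wrist"));print("jt held wrist",rect(W,box(W,380,640,-150,12,180,205)))
```

```text
t 62.65 at [511.3 -66.  149.6] psi 3.26 open 0.133 F [ 0.   0.4 -6.2] grip 30.0
  turn rad -0.0007 tool x,y,z mm [  1.7  -0.  105.6]
jt held top (array([515.2, -61.4]), array([137.6, 184.9]), 89.92, 344, np.float64(194.9))
jt held wrist (array([511.9, -55.3]), array([189. , 120.5]), 3.28, 26561, np.float64(192.1))
```

Emit:
send_rows(
  plan=[
    [255, 0.0013, 0, 0.005, 0],
    [255, 0, 0, 0.01, 0],
    [255, 0, 0, 0.015, 0],
    [255, 0, 0, 0.018, 0],
    [255, 0, 0, 0.018, 0],
    [255, 0, 0, 0.014, 0],
    [255, 0, 0, 0.009, 0],
    [255, 0, 0, 0.006, 0],
    [255, 0, 0, 0.004, 0],
    [255, 0, 0, 0.002, 0],
    [255, 0, 0, 0, 0],
    [255, 0, 0, 0, 0],
    [255, 0, 0, 0, 0],
  ],
)

```text
time_s: 63.93
position: [0.5119, -0.0641, 0.0493]
tcp_rot: [[-0.058, 0.998, 0.002], [0.998, 0.058, -0.001], [-0.001, 0.001, -1.0]]
force: [-0.1, -0.7, -5.9]
opening: 0.13
grasp_force: 30.0
```

Run:
```python
from h import *
go(511.2,-64.3,44,3.3)
d=np.median([capture("top")[1] for _ in range(3)],0);W=cloud(d,calibration("top"));print("jt held top",rect(W,box(W,380,640,-150,14,84,105)))
W=cloud(capture("wrist")[1],calibration("wrist"));print("jt held wrist",rect(W,box(W,380,640,-150,14,84,105)))
```

```text
t 63.93 at [511.9 -64.1  49.3] psi 3.32 open 0.13 F [-0.1 -0.7 -5.9] grip 30.0
  turn rad 0.0004 tool x,y,z mm [-0.2 -0.7  5.3]
jt held top (array([547.7, -60.7]), array([117.4, 138.3]), 3.72, 242, np.float64(94.9))
jt held wrist (array([511.6, -53.2]), array([189.2, 120.5]), 3.16, 21283, np.float64(92.2))
```

Emit:
send_rows(
  plan=[
    [255, 0, -0.0008, 0.002, 0],
    [255, 0, 0, 0.001, 0],
    [255, 0, 0, 0.001, 0],
    [255, 0, 0, 0.001, 0],
    [255, 0, 0, 0, 0],
    [255, 0, 0, 0, 0],
  ],
)

```text
time_s: 64.63
position: [0.5104, -0.0639, 0.0437]
tcp_rot: [[-0.058, 0.998, -0.0], [0.998, 0.058, 0.0], [0.0, -0.0, -1.0]]
force: [-1.7, 0.1, -4.3]
opening: 0.135
grasp_force: 30.0
```

Emit:
send_rows(
  plan=[
    [255, 0, 0, 0.001, 0],
    [255, 0, 0, 0, 0],
    [255, 0, 0, 0, 0],
  ],
)

```text
time_s: 64.88
position: [0.5105, -0.0639, 0.0436]
tcp_rot: [[-0.058, 0.998, 0.0], [0.998, 0.058, -0.0], [-0.0, 0.0, -1.0]]
force: [-2.9, 0.6, 5.8]
opening: 0.134
grasp_force: 30.0
```

Emit:
send_rows(
  plan=[
    [110, 0, 0, 0, 0],
    [110, 0, 0, 0, 0],
    [110, 0, 0, 0, 0],
    [110, 0, 0, 0, 0],
    [110, 0, 0, 0, 0],
    [110, 0, 0, 0, 0],
    [110, 0, 0, 0, 0],
    [110, 0, 0, -0.005, 0],
    [110, 0, 0, -0.01, 0],
    [110, 0, 0, -0.02, 0],
    [110, 0, 0, -0.03, 0],
    [110, 0, 0, -0.035, 0],
    [110, 0, 0, -0.035, 0],
    [110, 0, 0, -0.035, 0],
    [110, 0, 0, -0.03, 0],
    [110, -0.02, -0.005, -0.02, 0],
    [110, -0.035, -0.01, 0, 0],
    [110, -0.04, -0.01, 0, 0],
    [110, -0.04, -0.01, 0, 0],
    [110, -0.04, -0.01, 0, 0],
  ],
)

```text
time_s: 66.55
position: [0.4751, -0.2424, 0.2642]
tcp_rot: [[-0.059, 0.998, 0.001], [0.998, 0.059, -0.001], [-0.001, 0.001, -1.0]]
force: [1.8, 0.3, -0.6]
opening: 0.571
grasp_force: 0.0
```

Emit:
send_rows(
  plan=[
    [110, -0.04, -0.01, 0, 0],
    [110, -0.035, -0.01, 0, 0],
    [110, -0.02, -0.005, 0, 0],
    [110, -0.01, 0, 0, 0],
    [110, 0, 0, 0, 0],
    [110, 0, 0, 0, 0],
    [110, 0, 0, 0, 0],
  ],
)

```text
time_s: 67.13
position: [0.457, -0.3455, 0.2628]
tcp_rot: [[-0.059, 0.998, -0.0], [0.998, 0.059, 0.001], [0.001, -0.0, -1.0]]
force: [-0.0, 0.6, -0.9]
opening: 0.571
grasp_force: 0.0
```

Run:
```python
from h import *
d=np.median([capture("top")[1] for _ in range(4)],0);p,_=capture("top");W=cloud(d,calibration("top"));cv2.imwrite("pics/f.png",cv2.resize(p[70:290,90:410],None,fx=2.4,fy=2.4,interpolation=cv2.INTER_CUBIC))
print("bt",rect(W,box(W,385,620,12,180,82,95)));print("jt",rect(W,box(W,385,630,-150,12,82,95)))
print("rack",rect(W,box(W,405,470,255,420,78,95)))
go(0,0,0,0)
```

```text
bt (array([501.4,  94.3]), array([187.9, 137.9]), 3.34, 725, np.float64(89.5))
jt (array([511.4, -62.8]), array([187.9, 138.2]), 3.26, 723, np.float64(89.4))
rack (array([438.2, 335.5]), array([ 39.9, 130.2]), 2.54, 374, np.float64(87.8))
t 67.38 at [ 457.2 -346.3  262.8] psi 3.42 open 0.572 F [ 0.1 -0.   0.4] grip 0.0
  turn rad 0.0597 tool x,y,z mm [ 346.3 -457.2  262.8]
```

View pics/f.png

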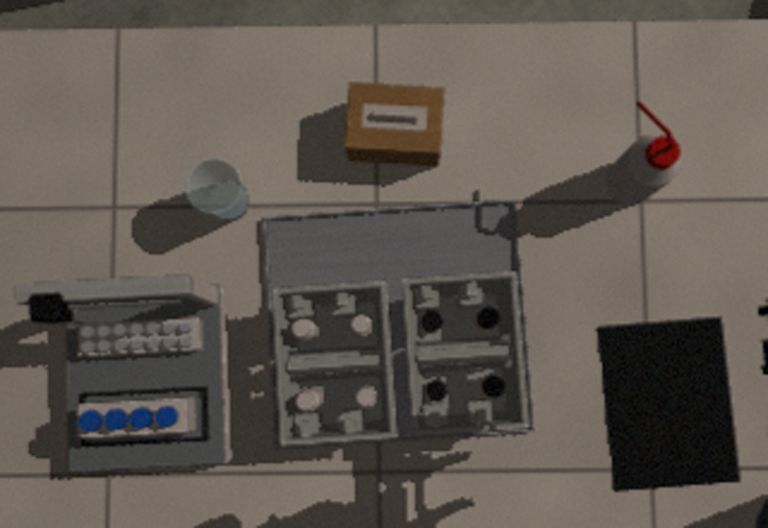

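The final view shows both totes back in the tray at (335,363) and (468,353), within 1 mm of where they stood and square to it. The rack is in the bay at (130,418), the mat is empty, and the beaker, box and wash bottle have not moved.

```bash
python3 -c "
from rig import *
print(hand_in())"
```

```text
the job is handed in; nothing more can be done
None
```

I handed the job in at about 67 s: the rack is in the autosampler's empty bay, both totes are back in the tray within 1 mm of where they stood and square to it, and the beaker, wash bottle and wipes box were left alone.

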